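# Make up the dosa kit and the tea kit

### The job

Make up two kits from the things on the table. Dosa kit, in the black plastic tray: lay the silicone brush flat in the tray's narrower compartment and stand the small steel katori in its wider compartment, with the slim aluminium dabba standing upright inside the katori. Tea kit, in the steel tray: stand the wide aluminium dabba in the smaller compartment and lay the ceramic spoon rest flat, hollow side up, in the larger one; leave the glass bottle standing where it is.

Things in the scene. Friction and masses are not known exactly. Their poses are not given: they have to be found in the camera images.
- katori_c (a point): Katori: small round open steel bowl with near-straight sides, 64 mm outside diameter, 34 mm high, walls and floor 3 mm thick (58 mm clear inside). Loose, stands upright. The point is on its axis half-way up (17 mm above its underside); z up.
- slim_dabba_c (a point): Slim aluminium dabba: closed upright cylinder 38 mm diameter, 78 mm high, about 90 g, loose. The point is its centre, half-way up (39 mm above its underside); z up.
- wide_dabba_c (a point): Wide aluminium dabba: closed upright cylinder 62 mm diameter, 75 mm high, about 200 g (varies), loose. The point is its centre, half-way up (37.5 mm above its underside); z up.
- spoon_rest_c (a point): White ceramic spoon rest: a shallow round dish 64 mm in diameter and 16 mm high, open on top, with a 30 mm wide tongue running out along its -x axis, its tip 60 mm from the dish's centre (92 mm over all). Loose. The point is the centre of the round dish, half-way up (8 mm above its underside); z up.
- brush_c (a point): Grey hard silicone pastry brush lying flat, 150 mm long (75 mm each way from the point) along its x axis: handle towards -x, 22 mm wide and 18 mm high (also at the point); dark head at the +x end from x = 26 mm on, 40 mm wide and up to 16 mm high. Loose, about 60 g. The point is at mid-length, 9 mm above its underside, near the balance point; z up.
- black_tray: Black plastic tray, fixed, 210 mm along its x by 189 mm along its y, walls 15 mm high above the table, floor and walls 3 mm thick. Origin: centre of its underside. A wall along x divides it into a wider compartment on the +y side (104 mm by 204 mm, from y = -12.5 to 91.5 mm, middle at y = +39.5 mm) and a narrower one on the -y side (76 mm by 204 mm, from y = -91.5 to -15.5 mm, middle at y = -53.5 mm).
- steel_tray: Stainless steel tray, fixed, 224 mm along its x by 136 mm along its y, walls 15 mm high above the table, floor and walls 3 mm thick. Origin: centre of its underside. A wall along y divides it into a smaller compartment on the -x side (90 mm by 130 mm, from x = -109 to -19 mm, middle at x = -64 mm) and a larger one on the +x side (125 mm by 130 mm, from x = -16 to 109 mm, middle at x = +46.5 mm).
- oil_bottle: Amber glass bottle, 52 mm diameter, 150 mm high, standing loose among the things; not part of a kit, to be left standing where it is. Origin: centre of its underside, z up.

How it is judged:
By the outcome, as a careful person would: the job done as asked, in the order asked, and still so for the second after the job is handed in, with the robot touching nothing.
It also fails if it takes over 141 s, if anything falls off the work surface, if the arm or the gripper's body presses on something with over 40 N, if the wrist force passes 120 N, or if a joint passes its speed limit or range.

### The arm

A 6-joint arm with a two-finger parallel gripper is mounted at the origin on the work surface. World frame = base frame: x ahead of the robot, y to its left, z up, the work surface at z = 0. Lengths are in m, angles in rad, forces in N, time in s.
With the tool pointing down it reaches from about 0.35 to 0.775 m from the base axis. Payload 7.3 kg.
Tool frame: the origin (TCP) lies midway between the tips of the shut fingers; the grasp point (between the pads) lies 19 mm behind it (robot.grip_depth is the z of the grasp point in the tool frame, in m); z points along the fingers, y is the line along which they close (so a half turn about z gives the same grasp; the last joint's range is limited). The gripper opens to 92 mm and grips with 3 to 60 N. Pads are 19 mm wide; open, the fingers measure 130 mm over their backs; the gripper's body (75 mm by 190 mm) begins 47 mm behind the grasp point.
Start: joints at [-1.385, 0.342, 1.524, -0, 1.275, -0.146], TCP at [0.171, -0.496, 0.227] pointing down, gripper open.
Joint ranges: [-2.53, 2.53], [-0.77, 2.02], [0.04, 2.7], [-1, 4.14], [0.28, 2.66], [-3.11, 3.11]. Speed limits (rad/s): [2.57, 2.57, 3.14, 3.14, 3.14, 3.14].

### API

Orientations are given as [roll, pitch, yaw] about the fixed x, y, z axes, in that order (R = Rz(yaw) Ry(pitch) Rx(roll)).
In Python, from cell import robot, viewer gives the robot as it stands.
- The arm moves only by the tool step_arm, never from a script. Its argument "increments" is a list of rows, each an object with "delta_pos": the shift along the tool's x, y, z in cm, a list of three; "dr": the turn, a rotation vector about the tool's x, y, z in degrees, a list of three; "fingers": the closure, from -1 (fully open) to 1 (shut), so that 0 is half open. In form: [{"delta_pos": [tx, ty, tz], "dr": [wx, wy, wz], "fingers": fingers}, ...]. A call has exactly 5 rows; each row is the pose to reach, as a shift and turn from the pose commanded when the call began, along the tool's axes at that moment; what a row does not reach only later rows make up. A row lasts 1/8 s, in which the tool goes at most 62.5 mm and 10.7 degrees, less where a joint would pass 70% of its speed; a pose out of reach is approached as far as the arm can. A call with a gripper value outside its range is refused whole. The fingers move at their own pace and stop on an object; "newtons" is the grip in N (left out, the last holds). Time passes only in rows, so rows that repeat a pose let the fingers close, or fill a call up. It gives the time, the measured TCP pose, the force, the opening and the grip force at its end, in the units of the state.
- robot.observe(): the state, without advancing time (a new reading comes with each control period).
- viewer.read_camera(name): name is "scene" or "top" or "wrist"; returns the picture (420x560x3 uint8, red, green, blue); there is no depth.
- viewer.camera_params(name): a dict with "K" (3x3 intrinsics, pixels), "T" (4x4, takes a point from camera to world coordinates). Camera axes: x right, y down, z forward; pixel columns grow to the right and rows downward; lengths in m; the calibration is good to about 2 mm. A picture is of the moment at which its call begins: read the wrist's pose just before it. camera_params takes no time and is no camera call; for the wrist camera it gives the pose at the moment of the call.
- robot.hand_in(): hands the job in; it is judged then, once.
The state is a dict: "time": time; "qpos": joint angles; "qvel": joint speeds; "joint_efforts": joint torques, N m; "tool_pos": TCP position; "tool_rot": TCP orientation; "contact_force": force on the tool from outside, world axes, zero at the start; "torque": the same for the moment, N m; "opening": finger opening in m; "grip_force": force on a finger pad.
Only numpy, scipy, OpenCV 4.12 (cv2) and the standard library are available. Lean on these libraries where they do the work, as an engineer would, in place of code of your own. Each camera call takes 0.05 s, during which the arm holds its last target. There are 200 camera calls.

## Working session

There is one attempt and no reset: what is moved stays moved. The work goes in short steps, Python scripts to look and compute and a tool call to move; the robot and the scene stay as the last step left them, time stands still between calls to the robot, and variables do not carry over. Pictures are saved under pics/ and viewed, at most 14 in all, crops included, and the job is handed in when it is done.

Besides the shell and the picture viewer there is one more tool, called after ">>>" by a JSON object that holds its "method" and its "body", one argument or row to a line. step_arm: Moves the arm, as the interface text tells. Its arguments: {"type":"object","properties":{"increments":{"type":"array"},"newtons":{"type":"number"}},"required":["increments"]}

```bash
ls; mkdir -p pics; python3 - <<'E'
from cell import robot, viewer
import cv2
for n in("top","scene"):
    im=viewer.read_camera(n); cv2.imwrite(f"pics/{n}0.png",im[:,:,::-1])
    p=viewer.camera_params(n); print(n,p["K"].round(1).tolist(),p["T"].round(3).tolist())
o=robot.observe();print(o["time"],o["tool_pos"],o["tool_rot"],robot.grip_depth,o["opening"])
print(viewer.camera_params("wrist"))
E
```

```text
pics
top [[409.7, 0.0, 276.9], [0.0, 409.7, 214.8], [0.0, 0.0, 1.0]] [[0.007, -0.994, 0.107, 0.503], [-1.0, -0.009, -0.013, 0.001], [0.014, -0.107, -0.994, 0.866], [0.0, 0.0, 0.0, 1.0]]
scene [[467.5, 0.0, 274.5], [0.0, 467.5, 213.1], [0.0, 0.0, 1.0]] [[0.566, 0.52, -0.64, 1.269], [0.824, -0.367, 0.431, -0.457], [-0.011, -0.771, -0.636, 0.745], [0.0, 0.0, 0.0, 1.0]]
0.1 [ 0.17099093 -0.49598214  0.22612765] [-3.14023535e+00 -2.10682211e-04  3.31885641e-01] -0.0188 0.09145504190299097
{'K': array([[366.40730621,   0.        , 277.33962524],
       [  0.        , 366.40730621, 207.20758902],
       [  0.        ,   0.        ,   1.        ]]), 'T': array([[ 0.32466197, -0.90612898, -0.2711547 ,  0.24511041],
       [-0.94582723, -0.31174094, -0.09071072, -0.47083722],
       [-0.00233441,  0.28591582, -0.95825189,  0.38286264],
       [ 0.        ,  0.        ,  0.        ,  1.        ]])}
```

View pics/top0.png

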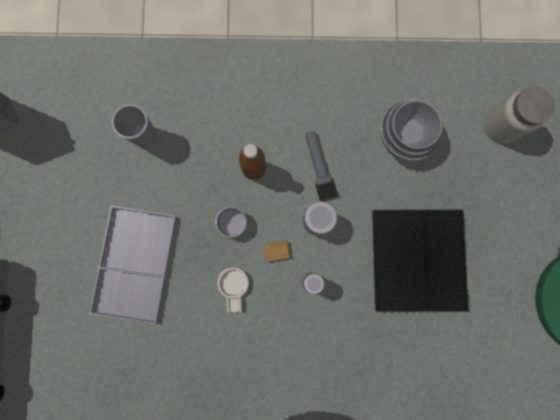

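View pics/scene0.png

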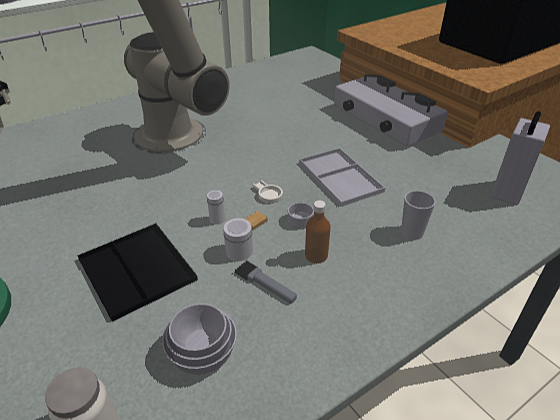

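The top view (camera up = +x, left = +y) shows the bottle at about (252,162), brush (320,165), katori (231,222), wide dabba (321,218), slim dabba (314,284) and spoon rest (234,285). The steel tray is at (133,265) and the black tray at (420,260). There is also an orange block at (277,251) that isn't on the list. Next I'll take an enlarged crop and measure.

```bash
cat > h.py <<'E'
import cv2, numpy as np
from cell import robot, viewer
def ray(uv,z,n="top",P=None):
    P=P or viewer.camera_params(n); K,T=P["K"],P["T"]
    d=T[:3,:3]@np.linalg.solve(K,[uv[0],uv[1],1.]); t=(z-T[2,3])/d[2]
    return (T[:3,3]+t*d)[:2]
def cnts(m,amin=60):
    c,_=cv2.findContours(m.astype(np.uint8),cv2.RETR_EXTERNAL,cv2.CHAIN_APPROX_NONE)
    return [a for a in c if cv2.contourArea(a)>amin]
E
python3 - <<'E'
from h import *
im=cv2.imread("pics/top0.png")
c=im[115:335,85:475]; cv2.imwrite("pics/crop.png",cv2.resize(c,None,fx=2.05,fy=2.05,interpolation=cv2.INTER_CUBIC))
hsv=cv2.cvtColor(im,cv2.COLOR_BGR2HSV)
for (u,v) in[(321,218),(321,205),(314,284),(234,285),(231,222),(226,213),(133,240),(420,240),(318,150),(325,190),(180,250),(235,305),(345,232)]: print((u,v),im[v,u],hsv[v,u])
E
```

```text
(321, 218) [140 134 138] [140  11 140]
(321, 205) [151 148 150] [140   5 151]
(314, 284) [143 136 138] [129  12 143]
(234, 285) [170 177 184] [ 15  19 184]
(231, 222) [139 134 137] [138   9 139]
(226, 213) [87 82 83] [126  15  87]
(133, 240) [156 150 153] [135  10 156]
(420, 240) [30 28 27] [110  26  30]
(318, 150) [92 88 88] [120  11  92]
(325, 190) [36 41 35] [65 37 41]
(180, 250) [109 116 110] [ 56  15 116]
(235, 305) [168 177 183] [ 18  21 183]
(345, 232) [70 73 71] [50 10 73]
```

View pics/crop.png

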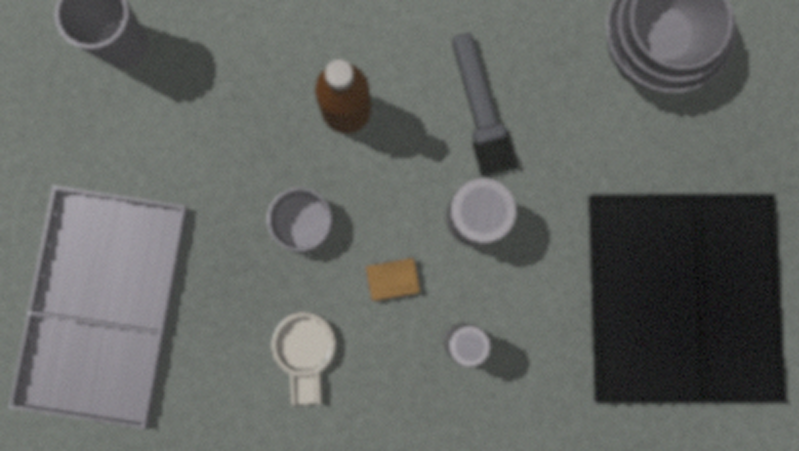

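The enlarged crop shows the steel tray's larger compartment at the image top (+x), with corners in crop pixels of about (55,187), (187,207), (150,427) and (12,405). The black tray's corners are about (590,195), (775,195), (787,403) and (596,403), with its wider compartment on the left (+y). The brush head points toward −x, and the spoon rest's tongue points down (−x).

```bash
python3 - <<'E'
from h import *
P=viewer.camera_params("top")
im=cv2.imread("pics/top0.png"); b=cv2.GaussianBlur(im,(3,3),0).astype(int)
hsv=cv2.cvtColor(b.astype(np.uint8),cv2.COLOR_BGR2HSV); V=b.max(2); BG=b[:,:,0]-b[:,:,1]
def sub(m,r):
    o=np.zeros(m.shape,bool);o[r[1]:r[3],r[0]:r[2]]=m[r[1]:r[3],r[0]:r[2]];return o
g=cv2.GaussianBlur(cv2.cvtColor(im,cv2.COLOR_BGR2GRAY),(3,3),0)
def hough(r,z,dia,name):
    s=6;c=cv2.resize(g[r[1]:r[3],r[0]:r[2]],None,fx=s,fy=s,interpolation=cv2.INTER_CUBIC)
    pr=dia/2*409.7/(0.866-z)*s
    h=cv2.HoughCircles(c,cv2.HOUGH_GRADIENT,1,200,param1=60,param2=10,minRadius=int(pr*.85),maxRadius=int(pr*1.15))
    u,v,R=h[0][0]; uv=((u+.5)/s-.5+r[0],(v+.5)/s-.5+r[1]); print(name,np.round(uv,1),R/pr,ray(uv,z,P=P).round(4))
hough((208,200,256,246),.034,.064,"katori")
hough((298,192,346,242),.075,.062,"wide")
hough((296,266,332,300),.078,.038,"slim")
# blob checks
for n,r in(("katori",(208,200,252,246)),("wide",(298,196,340,242)),("slim",(296,266,332,300))):
    m=sub(((BG>=0)&(V>100)),r)
    for c in cnts(m): print(" blob",n,np.round(cv2.minEnclosingCircle(c),1).tolist() if 0 else [np.round(x,1) for x in cv2.minEnclosingCircle(c)],cv2.boundingRect(c))
# spoon
m=sub((V>135)&(b[:,:,2]-b[:,:,0]>5),(205,255,262,325))
for c in cnts(m):
    print("spoon box",cv2.boundingRect(c),[np.round(x,1) for x in cv2.minAreaRect(c)])
    p=c[:,0].astype(float); dish=p[p[:,1]<297]; e=cv2.minEnclosingCircle(dish.astype(np.float32)); print(" dish",e,ray(e[0],.014,P=P),"tip",[ray(q,.008,P=P).round(4) for q in (p[p[:,1]>p[:,1].max()-2].mean(0),)])
# brush
m=sub((V<104)&(BG>=-1)|(V<60),(298,122,342,204))
for c in cnts(m):
    r=cv2.minAreaRect(c); print("brush",np.round(r[0],1),np.round(r[1],1),r[2]); print([ray(q,.012,P=P).round(3) for q in cv2.boxPoints(r)])
# bottle & block
m=sub((b[:,:,2]-b[:,:,0]>12),(230,135,300,270))
for c in cnts(m): print("brown",cv2.boundingRect(c),[ray(q,.0 if 0 else .02,P=P).round(3) for q in cv2.boxPoints(cv2.minAreaRect(c))])
# trays
for n,m,r in(("steel",(BG>0)&(V>75),(80,195,190,335)),("black",(V<55),(360,200,480,320))):
    m=cv2.morphologyEx(sub(m,r).astype(np.uint8),cv2.MORPH_CLOSE,np.ones((5,5)))
    for c in cnts(m,2000):
        R=cv2.minAreaRect(c); B=[ray(q,.015,P=P) for q in cv2.boxPoints(R)]; B=np.array(B)
        print(n,np.round(R[0],1),B.round(4).tolist(),"size",np.linalg.norm(B-np.roll(B,1,0),axis=1).round(3),"ctr",B.mean(0).round(4))
        a=cv2.approxPolyDP(c,8,True)[:,0]; print("  approx",a.tolist(),[ray(q,.015,P=P).round(3).tolist() for q in a])
E
```

```text
Traceback (most recent call last):
TypeError: 'NoneType' object is not subscriptable
```

```bash
cat > m.py <<'E'
from h import *
P=viewer.camera_params("top")
im=cv2.imread("pics/top0.png"); b=cv2.GaussianBlur(im,(3,3),0).astype(int)
V=b.max(2); BG=b[:,:,0]-b[:,:,1]
def sub(m,r):
    o=np.zeros(m.shape,bool);o[r[1]:r[3],r[0]:r[2]]=m[r[1]:r[3],r[0]:r[2]];return o
g=cv2.GaussianBlur(cv2.cvtColor(im,cv2.COLOR_BGR2GRAY),(3,3),0)
def hough(r,z,dia,name):
    s=4;c=cv2.resize(g[r[1]:r[3],r[0]:r[2]],None,fx=s,fy=s,interpolation=cv2.INTER_CUBIC)
    c=cv2.normalize(c,None,0,255,cv2.NORM_MINMAX)
    pr=dia/2*409.7/(0.866-z)*s
    h=cv2.HoughCircles(c,cv2.HOUGH_GRADIENT,1,200,param1=40,param2=5,minRadius=int(pr*.85),maxRadius=int(pr*1.15))
    if h is None: print(name,"none"); return
    u,v,R=h[0][0]; uv=((u+.5)/s-.5+r[0],(v+.5)/s-.5+r[1]); print(name,np.round(uv,1),R/pr,ray(uv,z,P=P).round(4))
hough((208,200,256,246),.034,.064,"katori")
hough((298,192,346,242),.075,.062,"wide")
hough((296,266,332,300),.078,.038,"slim")
for n,r in(("katori",(208,200,252,246)),("wide",(298,196,340,242)),("slim",(296,266,332,300))):
    m=sub(((BG>=0)&(V>100)),r)
    for c in cnts(m): print(" blob",n,[np.round(x,1) for x in cv2.minEnclosingCircle(c)],cv2.boundingRect(c))
m=sub((V>135)&(b[:,:,2]-b[:,:,0]>5),(205,255,262,325))
for c in cnts(m):
    print("spoon box",cv2.boundingRect(c),[np.round(x,1) for x in cv2.minAreaRect(c)])
    p=c[:,0].astype(float); dish=p[p[:,1]<297]; e=cv2.minEnclosingCircle(dish.astype(np.float32)); print(" dish",e,ray(e[0],.014,P=P),"tip",[ray(q,.008,P=P).round(4) for q in (p[p[:,1]>p[:,1].max()-2].mean(0),)])
m=sub((V<104)&(BG>=-1)|(V<60),(298,122,342,204))
for c in cnts(m):
    r=cv2.minAreaRect(c); print("brush",np.round(r[0],1),np.round(r[1],1),r[2]); print([ray(q,.012,P=P).round(3) for q in cv2.boxPoints(r)])
m=sub((b[:,:,2]-b[:,:,0]>12),(230,135,300,270))
for c in cnts(m): print("brown",cv2.boundingRect(c),[ray(q,.02,P=P).round(3) for q in cv2.boxPoints(cv2.minAreaRect(c))])
for n,m,r in(("steel",(BG>0)&(V>75),(80,195,190,335)),("black",(V<55),(360,200,480,320))):
    m=cv2.morphologyEx(sub(m,r).astype(np.uint8),cv2.MORPH_CLOSE,np.ones((5,5)))
    for c in cnts(m,2000):
        R=cv2.minAreaRect(c); B=np.array([ray(q,.015,P=P) for q in cv2.boxPoints(R)])
        print(n,B.round(4).tolist(),"size",np.linalg.norm(B-np.roll(B,1,0),axis=1).round(3),"ctr",B.mean(0).round(4))
        a=cv2.approxPolyDP(c,8,True)[:,0]; print("  approx",a.tolist(),[ray(q,.015,P=P).round(3).tolist() for q in a])
E
python3 m.py
```

```text
katori [230.5 221.5] 0.8710032 [0.5782 0.0848]
wide [320.5 216.5] 0.9715685 [ 0.5857 -0.0938]
slim [313.2 284. ] 1.0122939 [ 0.4562 -0.0791]
 blob katori [array([230.5, 221.5]), np.float64(15.9)] (215, 206, 32, 32)
 blob wide [array([320.1, 217.3]), np.float64(16.3)] (304, 201, 33, 33)
 blob slim [array([312.5, 282.5]), np.float64(11.5)] (303, 273, 21, 21)
spoon box (217, 267, 31, 46) [array([230.5, 288.9]), array([30.2, 44.4]), np.float64(15.6)]
 dish ((232.0, 282.5), 15.692455291748047) [0.45434493 0.08132871] tip [array([0.3959, 0.077 ])]
brush [319.2 165.5] [70.8 17.6] 73.61045837402344
[array([ 0.77, -0.06]), array([ 0.781, -0.096]), array([ 0.634, -0.138]), array([ 0.623, -0.102])]
brown (263, 240, 28, 23) [array([0.534, 0.021]), array([ 0.544, -0.031]), array([ 0.505, -0.039]), array([0.495, 0.014])]
brown (238, 147, 28, 33) [array([0.732, 0.076]), array([0.74 , 0.021]), array([0.673, 0.012]), array([0.665, 0.066])]
steel [[0.3909, 0.3695], [0.6164, 0.3403], [0.5918, 0.1993], [0.3672, 0.2324]] size [0.139 0.227 0.143 0.227] ctr [0.4915 0.2854]
  approx [[111, 206], [90, 313], [155, 323], [176, 218]] [[0.61, 0.336], [0.392, 0.367], [0.372, 0.235], [0.586, 0.2]]
black [[0.6051, -0.2103], [0.612, -0.4053], [0.4018, -0.402], [0.3959, -0.2121]] size [0.209 0.195 0.21  0.19 ] ctr [ 0.5037 -0.3075]
  approx [[373, 211], [376, 309], [467, 310], [462, 212]] [[0.605, -0.211], [0.403, -0.214], [0.402, -0.401], [0.604, -0.399]]
```

```bash
cat >> h.py <<'E'
from scipy.spatial.transform import Rotation as Ro
def goto(*targets):
    """targets (x,y,z,yaw_deg): cumulative deltas in the present tool frame, cm and deg"""
    o=robot.observe(); R=Ro.from_euler("xyz",o["tool_rot"])
    print("t%.2f"%o["time"],"tcp",np.round(o["tool_pos"],4),"rpy",np.round(np.degrees(o["tool_rot"]),2),"open %.4f grip %.1f"%(o["opening"],o["grip_force"]),"F",np.round(o["contact_force"],1))
    for x,y,z,yaw in targets:
        d=R.inv().apply(np.array([x,y,z])-o["tool_pos"])*100
        w=(R.inv()*Ro.from_euler("xyz",[180,0,yaw],degrees=True)).as_rotvec(degrees=True)
        print((x,y,z,yaw),"d",d.round(2),"dr",w.round(1))
def snap(n,f):
    P=viewer.camera_params(n); im=viewer.read_camera(n)[:,:,::-1].copy(); cv2.imwrite(f"pics/{f}.png",im); return im,P
E
python3 - <<'E'
from h import *
goto((.67,-.11,.2,15),(.70,-.10,.2,15))
P=viewer.camera_params("top")
print("cap",ray((250,151),.15,P=P),"bowls",ray((412,130),.05,P=P),"bottle base row180",ray((256,178),0,P=P))
E
```

```text
t0.10 tcp [ 0.171  -0.496   0.2261] rpy [-1.7992e+02 -1.0000e-02  1.9020e+01] open 0.0915 grip 0.0 F [0.2 0.1 0.8]
(0.67, -0.11, 0.2, 15) d [ 59.75 -20.23   2.65] dr [-0.1 -0.   4. ]
(0.7, -0.1, 0.2, 15) d [ 62.92 -20.2    2.65] dr [-0.1 -0.   4. ]
cap [0.69446033 0.04081859] bowls [ 0.76901631 -0.28620656] bottle base row180 [0.67540878 0.03542557]
```

>>> {"method": "step_arm", "body": {
  "increments": [
    {"delta_pos": [6, -2, 0.2], "dr": [0, 0, 1], "fingers": -1},
    {"delta_pos": [12, -4, 0.5], "dr": [0, 0, 2], "fingers": -1},
    {"delta_pos": [18, -6, 0.8], "dr": [0, 0, 3], "fingers": -1},
    {"delta_pos": [24, -8, 1], "dr": [0, 0, 4], "fingers": -1},
    {"delta_pos": [30, -10, 1.3], "dr": [0, 0, 4], "fingers": -1}
  ],
  "newtons": 20
}}

```text
time: 0.72
tool_pos: [0.4202, -0.305, 0.2137]
tool_rot: [-3.142, 0.0, 0.262]
contact_force: [0.3, -0.0, -0.3]
opening: 0.0919
grip_force: 0.0
```

```bash
python3 -c "
from h import *
goto((.67,-.11,.2,15))"
```

```text
t0.72 tcp [ 0.4202 -0.305   0.2137] rpy [-1.800e+02  1.000e-02  1.499e+01] open 0.0919 grip 0.0 F [ 0.3 -0.  -0.3]
(0.67, -0.11, 0.2, 15) d [ 29.17 -12.38   1.36] dr [-0.  0. -0.]
```

>>> {"method": "step_arm", "body": {
  "increments": [
    {"delta_pos": [6, -2.5, 0.3], "dr": [0, 0, 0], "fingers": -1},
    {"delta_pos": [12, -5, 0.6], "dr": [0, 0, 0], "fingers": -1},
    {"delta_pos": [18, -7.5, 0.9], "dr": [0, 0, 0], "fingers": -1},
    {"delta_pos": [24, -10, 1.2], "dr": [0, 0, 0], "fingers": -1},
    {"delta_pos": [29.2, -12.4, 1.4], "dr": [0, 0, 0], "fingers": -1}
  ]
}}

```text
time: 1.35
tool_pos: [0.6662, -0.113, 0.1994]
tool_rot: [-3.141, 0.001, 0.262]
contact_force: [0.5, -0.8, -0.3]
opening: 0.0916
grip_force: 0.0
```

```bash
python3 -c "
from h import *
goto()
im,P=snap('wrist','w1')
print(P['K'].round(0).tolist(),P['T'].round(3).tolist())"
```

```text
t1.35 tcp [ 0.6662 -0.113   0.1994] rpy [-1.7999e+02  5.0000e-02  1.5010e+01] open 0.0916 grip 0.0 F [ 0.5 -0.8 -0.3]
[[366.0, 0.0, 277.0], [0.0, 366.0, 207.0], [0.0, 0.0, 1.0]] [[0.258, -0.925, -0.278, 0.742], [-0.966, -0.247, -0.073, -0.093], [-0.001, 0.287, -0.958, 0.356], [0.0, 0.0, 0.0, 1.0]]
```

View pics/w1.png

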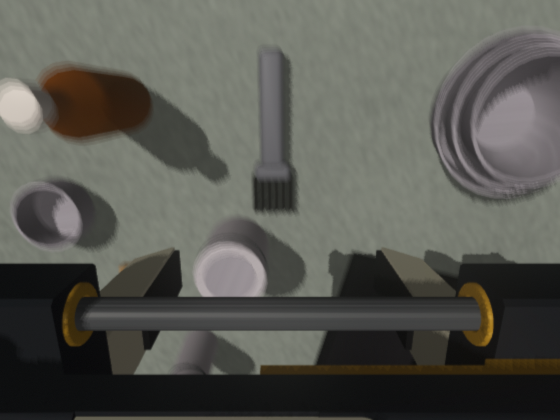

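The wrist view shows the brush clear, with its handle tip at (271,47) and head end at (272,211). The wide dabba's top is at (231,270), the bottle at (95,100) on the left, the bowls at (510,115), and the katori at (50,213).

```bash
python3 - <<'E'
from h import *
P=viewer.camera_params("wrist"); im=cv2.imread("pics/w1.png"); b=cv2.GaussianBlur(im,(3,3),0).astype(int)
m=np.zeros(im.shape[:2],np.uint8); s=(slice(30,225),slice(235,315))
m[s]=((b[:,:,0]-b[:,:,1]>-1)|(b.max(2)<60))[s]
c=max(cnts(m),key=cv2.contourArea); print(cv2.boundingRect(c))
f=np.zeros_like(m); cv2.drawContours(f,[c],-1,1,-1)
for v in range(55,211,15):
    u=np.flatnonzero(f[v]); 
    if len(u): print(v,u[0],u[-1],ray(((u[0]+u[-1])/2,v),.014,P=P).round(4))
x,y,w,h=cv2.boundingRect(c); print("tip",ray((271,y),.014,P=P),"end",ray((272,y+h),.008,P=P))
print("wide",ray((231,270),.075,P=P),"bottlecap",ray((22,105),.15,P=P),"bottle base R",ray((150,103),0,P=P))
E
```

```text
(254, 51, 40, 159)
55 261 281 [ 0.7788 -0.0705]
70 260 281 [ 0.7669 -0.0732]
85 260 282 [ 0.755  -0.0768]
100 261 282 [ 0.7429 -0.0805]
115 261 282 [ 0.7303 -0.0839]
130 262 282 [ 0.7176 -0.0878]
145 262 282 [ 0.7045 -0.0913]
160 262 283 [ 0.6911 -0.0953]
175 257 292 [ 0.6779 -0.1008]
190 254 293 [ 0.6635 -0.1037]
205 255 293 [ 0.6492 -0.1081]
tip [ 0.78189231 -0.0696805 ] end [ 0.64205278 -0.10786056]
wide [ 0.60216273 -0.08416712] bottlecap [0.70617875 0.04631412] bottle base R [0.71043291 0.02835678]
```

```bash
python3 - <<'E'
from h import *
im,P0=snap("wrist","w1b"); goto()
im,P=snap("wrist","w2"); goto((.70,-.10,.1,15))
print(P0["T"][:3,3],P["T"][:3,3])
np.save("pics/w2T.npy",P["T"])
b=cv2.GaussianBlur(im,(3,3),0).astype(int)
m=np.zeros(im.shape[:2],np.uint8); s=(slice(30,225),slice(235,315))
m[s]=((b[:,:,0]-b[:,:,1]>-1)|(b.max(2)<60))[s]
c=max(cnts(m),key=cv2.contourArea); x,y,w,h=cv2.boundingRect(c);print(x,y,w,h)
f=np.zeros_like(m); cv2.drawContours(f,[c],-1,1,-1)
for v in range(y+4,y+h,20):
    u=np.flatnonzero(f[v]); print(v,u[0],u[-1],ray(((u[0]+u[-1])/2,v),.014,P=P).round(4))
print("tip",ray((271,y),.016,P=P),"end",ray((272,y+h),.004,P=P))
g=cv2.cvtColor(im,cv2.COLOR_BGR2GRAY); 
h=cv2.HoughCircles(g[230:310,180:290],cv2.HOUGH_GRADIENT,1,100,param1=60,param2=8,minRadius=30,maxRadius=42); print(h); uv=h[0][0][:2]+[180,230]; print("wide",ray(uv,.075,P=P))
# project top-measured points
for p in([.5857,-.0938,.075],[.7,-.099,.009],[.628,-.12,.005]):
    q=np.linalg.inv(P["T"])@np.r_[p,1]; q=P["K"]@q[:3]; print(p,q[:2]/q[2])
E
```

```text
t1.45 tcp [ 0.6679 -0.1091  0.1977] rpy [-1.7986e+02  2.0000e-02  1.5340e+01] open 0.0921 grip 0.0 F [-0.  -0.2 -0. ]
t1.50 tcp [ 0.6661 -0.1115  0.198 ] rpy [-1.7992e+02  1.1000e-01  1.5250e+01] open 0.0918 grip 0.0 F [ 0.4 -0.2  0.1]
(0.7, -0.1, 0.1, 15) d [ 3.6  -0.2   9.79] dr [-0.1  0.1  0.3]
[ 0.74574337 -0.08665364  0.35472111] [ 0.74357868 -0.08885024  0.35435465]
259 57 40 161
61 267 288 [ 0.7726 -0.0799]
81 267 288 [ 0.7568 -0.0842]
101 267 289 [ 0.7407 -0.0891]
121 267 288 [ 0.7238 -0.0932]
141 267 288 [ 0.7064 -0.0979]
161 268 288 [ 0.6887 -0.1033]
181 261 297 [ 0.6706 -0.1092]
201 259 298 [ 0.6514 -0.114 ]
tip [ 0.77409168 -0.0736802 ] end [ 0.62983084 -0.11309711]
[[[53.5 60.5 38.8]]]
wide [ 0.58119977 -0.09338092]
[0.5857, -0.0938, 0.075] [235.19705756 286.06313396]
[0.7, -0.099, 0.009] [276.79575525 147.39286349]
[0.628, -0.12, 0.005] [278.13068732 221.69906972]
```

View pics/w2.png

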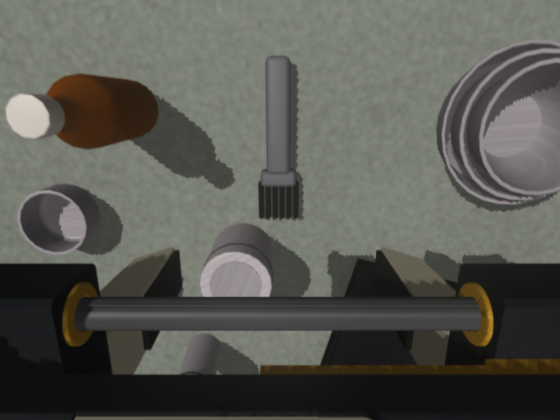

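The sharper wrist view shows the brush from (277,57) to (278,218) and the wide dabba's top at (235,285), which agrees with the top view. I'll descend on the brush handle.

>>> {"method": "step_arm", "body": {
  "increments": [
    {"delta_pos": [1, -0.1, 3], "dr": [0, 0, 0], "fingers": -1},
    {"delta_pos": [2, -0.1, 6], "dr": [0, 0, 0], "fingers": -0.7},
    {"delta_pos": [3, -0.1, 10], "dr": [0, 0, 0], "fingers": -0.5},
    {"delta_pos": [3.3, -0.1, 13], "dr": [0, 0, 0], "fingers": -0.4},
    {"delta_pos": [3.3, -0.1, 14], "dr": [0, 0, 0], "fingers": -0.4}
  ]
}}

```text
time: 2.12
tool_pos: [0.6947, -0.1055, 0.0576]
tool_rot: [-3.14, 0.004, 0.261]
contact_force: [1.1, 0.4, -0.1]
opening: 0.0649
grip_force: 0.0
```

```bash
python3 - <<'E'
from h import *
for i in range(3):
    im,P=snap("wrist","w3"); goto((.703,-.098,.004,15.5))
b=cv2.GaussianBlur(im,(3,3),0).astype(int)
for v in range(100,240,20):
    m=(b[v,:,0]-b[v,:,1]>-1)|(b[v].max(1)<60); u=np.flatnonzero(m[200:340])+200; print(v,u[:1],u[-1:],len(u),ray(((u[0]+u[-1])/2,v),.018,P=P).round(4))
E
```

```text
t2.17 tcp [ 0.6949 -0.1055  0.0577] rpy [-179.9     0.21   14.96] open 0.0644 grip 0.0 F [-0.1 -0.3 -1. ]
(0.703, -0.098, 0.004, 15.5) d [ 1.   -0.5   5.37] dr [-0.1  0.2 -0.5]
t2.23 tcp [ 0.6956 -0.1055  0.0594] rpy [-1.7996e+02  1.1000e-01  1.4960e+01] open 0.0641 grip 0.0 F [ 0.5 -0.7  0.4]
(0.703, -0.098, 0.004, 15.5) d [ 0.92 -0.53  5.54] dr [-0.   0.1 -0.5]
t2.27 tcp [ 0.6964 -0.1056  0.0608] rpy [ 1.7997e+02 -2.0000e-02  1.4970e+01] open 0.0646 grip 0.0 F [-0.1  0.2  0.4]
(0.703, -0.098, 0.004, 15.5) d [ 0.83 -0.57  5.68] dr [ 0.  -0.  -0.5]
100 [249] [287] 39 [ 0.7688 -0.0808]
120 [250] [287] 38 [ 0.7591 -0.0836]
140 [250] [287] 38 [ 0.749  -0.0862]
160 [251] [287] 37 [ 0.7387 -0.0891]
180 [252] [288] 37 [ 0.7281 -0.0925]
200 [252] [288] 37 [ 0.717  -0.0953]
220 [253] [287] 35 [ 0.7055 -0.0983]
```

>>> {"method": "step_arm", "body": {
  "increments": [
    {"delta_pos": [0.9, -0.45, 2], "dr": [0, 0, -0.6], "fingers": -0.4},
    {"delta_pos": [0.9, -0.45, 4], "dr": [0, 0, -0.6], "fingers": -0.4},
    {"delta_pos": [0.9, -0.45, 5.4], "dr": [0, 0, -0.6], "fingers": -0.4},
    {"delta_pos": [0.9, -0.45, 5.5], "dr": [0, 0, -0.6], "fingers": -0.4},
    {"delta_pos": [0.9, -0.45, 5.5], "dr": [0, 0, -0.6], "fingers": 1}
  ]
}}

```text
time: 2.9
tool_pos: [0.7043, -0.0984, 0.0052]
tool_rot: [3.141, -0.0, 0.272]
contact_force: [0.1, 0.3, -0.1]
opening: 0.0582
grip_force: 0.0
```

>>> {"method": "step_arm", "body": {
  "increments": [
    {"delta_pos": [0, 0, 0], "dr": [0, 0, 0], "fingers": 1},
    {"delta_pos": [0, 0, 0], "dr": [0, 0, 0], "fingers": 1},
    {"delta_pos": [0, 0, 0], "dr": [0, 0, 0], "fingers": 1},
    {"delta_pos": [0, 0, 0], "dr": [0, 0, 0], "fingers": 1},
    {"delta_pos": [0, 0, 0], "dr": [0, 0, 0], "fingers": 1}
  ],
  "newtons": 25
}}

```text
time: 3.52
tool_pos: [0.7042, -0.0983, 0.0053]
tool_rot: [3.141, -0.0, 0.272]
contact_force: [-0.0, 0.4, 1.8]
opening: 0.0215
grip_force: 25.0
```

>>> {"method": "step_arm", "body": {
  "increments": [
    {"delta_pos": [0, 0, -1], "dr": [0, 0, 0], "fingers": 1},
    {"delta_pos": [0, 0, -3], "dr": [0, 0, 0], "fingers": 1},
    {"delta_pos": [0, 0, -6], "dr": [0, 0, 0], "fingers": 1},
    {"delta_pos": [0, 0, -9], "dr": [0, 0, 0], "fingers": 1},
    {"delta_pos": [0, 0, -11], "dr": [0, 0, 0], "fingers": 1}
  ]
}}

```text
time: 4.15
tool_pos: [0.705, -0.0983, 0.1188]
tool_rot: [3.14, -0.003, 0.273]
contact_force: [0.3, -0.2, -1.0]
opening: 0.022
grip_force: 25.0
```

```bash
python3 - <<'E'
from h import *
im,P=snap("wrist","w4"); goto((.5037,-.361,.12,.7),(.5037,-.361,.01,.7))
E
```

```text
t4.20 tcp [ 0.7061 -0.0986  0.1216] rpy [179.77  -0.4   15.62] open 0.0219 grip 25.0 F [ 0.4 -0.   1.9]
(0.5037, -0.361, 0.12, 0.7) d [-26.56  19.82   0.06] dr [ 0.2 -0.4 14.9]
(0.5037, -0.361, 0.01, 0.7) d [-26.63  19.77  11.06] dr [ 0.2 -0.4 14.9]
```

View pics/w4.png

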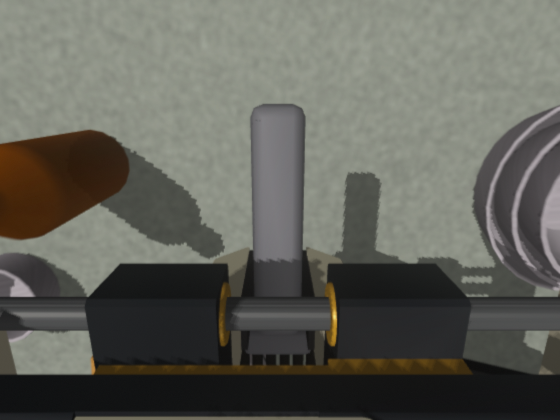

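The wrist view shows the brush held level and straight, handle from (278,105) to (278,250) with the head behind it. Next I'll carry it to the black tray's narrow compartment.

>>> {"method": "step_arm", "body": {
  "increments": [
    {"delta_pos": [-4, 3, 0], "dr": [0, 0, 3], "fingers": 1},
    {"delta_pos": [-10, 7.5, 0], "dr": [0, 0, 6], "fingers": 1},
    {"delta_pos": [-15.5, 11.5, 0], "dr": [0, 0, 9], "fingers": 1},
    {"delta_pos": [-20, 15, 0], "dr": [0, 0, 12], "fingers": 1},
    {"delta_pos": [-23.5, 17.5, 0], "dr": [0, 0, 15], "fingers": 1}
  ]
}}

```text
time: 4.82
tool_pos: [0.5235, -0.3318, 0.1161]
tool_rot: [3.141, -0.001, 0.008]
contact_force: [0.3, -0.5, -0.0]
opening: 0.022
grip_force: 25.0
```

>>> {"method": "step_arm", "body": {
  "increments": [
    {"delta_pos": [-1.5, 1, 0], "dr": [0, 0, 0], "fingers": 1},
    {"delta_pos": [-2.5, 2, 1], "dr": [0, 0, 0], "fingers": 1},
    {"delta_pos": [-2.5, 2, 3], "dr": [0, 0, 0], "fingers": 1},
    {"delta_pos": [-2.5, 2, 5], "dr": [0, 0, 0], "fingers": 1},
    {"delta_pos": [-2.5, 2, 6], "dr": [0, 0, 0], "fingers": 1}
  ]
}}

```text
time: 5.45
tool_pos: [0.5002, -0.3488, 0.0535]
tool_rot: [-3.14, 0.001, 0.013]
contact_force: [-0.9, 0.2, -1.2]
opening: 0.0216
grip_force: 25.0
```

```bash
python3 - <<'E'
from h import *
im,P=snap("wrist","w5"); im,P=snap("wrist","w5"); goto((.5044,-.3605,.01,.7))
E
```

```text
t5.55 tcp [ 0.5    -0.349   0.0538] rpy [-1.7991e+02  9.0000e-02  7.0000e-01] open 0.0216 grip 25.0 F [-0.1  0.5 -1.1]
(0.5044, -0.3605, 0.01, 0.7) d [0.43 1.16 4.38] dr [-0.1  0.1 -0. ]
```

View pics/w5.png

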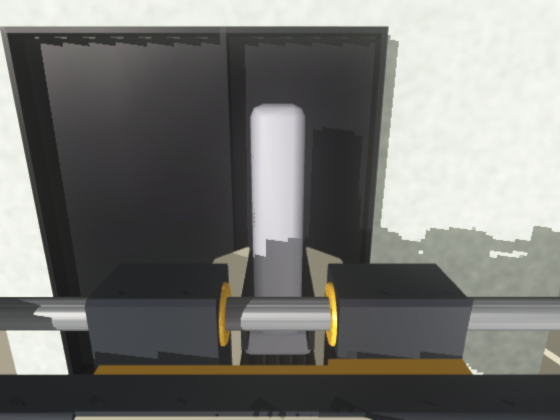

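The wrist view shows the tray's far wall along row 30, from (5,29) to (388,29), and the divider at about column 228. The brush sits over the narrow compartment, which spans roughly columns 240 to 375.

```bash
python3 - <<'E'
from h import *
P=viewer.camera_params("wrist")
A,B,D=[ray(q,.015,P=P) for q in((5,29),(388,29),(227,29))]; print(A,B,D,np.linalg.norm(A-B))
u=(A-B)/np.linalg.norm(A-B); yaw=np.degrees(np.arctan2(-u[0],u[1])); x=np.array([u[1],-u[0]])
print("yaw",yaw,"ctr",(A+B)/2-.105*x, "narrow mid",(A+B)/2-.105*x-.0535*u)
E
```

```text
[ 0.60882411 -0.21482235] [ 0.61077986 -0.40102955] [ 0.60995898 -0.32287368] 0.18621746567181605
yaw 0.6017585749962621 ctr [ 0.50480778 -0.30902871] narrow mid [ 0.50536966 -0.36252576]
```

>>> {"method": "step_arm", "body": {
  "increments": [
    {"delta_pos": [0.5, 1.25, 1], "dr": [0, 0, 0], "fingers": 1},
    {"delta_pos": [0.5, 1.25, 2.5], "dr": [0, 0, 0], "fingers": 1},
    {"delta_pos": [0.5, 1.25, 3.8], "dr": [0, 0, 0], "fingers": 1},
    {"delta_pos": [0.5, 1.25, 4.4], "dr": [0, 0, 0], "fingers": 1},
    {"delta_pos": [0.5, 1.25, 4.4], "dr": [0, 0, 0], "fingers": 1}
  ]
}}

```text
time: 6.18
tool_pos: [0.5049, -0.3624, 0.0105]
tool_rot: [-3.141, 0.001, 0.011]
contact_force: [-0.4, 0.3, 0.6]
opening: 0.0217
grip_force: 25.0
```

>>> {"method": "step_arm", "body": {
  "increments": [
    {"delta_pos": [0, 0, 0], "dr": [0, 0, 0], "fingers": 0.6},
    {"delta_pos": [0, 0, 0], "dr": [0, 0, 0], "fingers": 0.4},
    {"delta_pos": [0, 0, 0], "dr": [0, 0, 0], "fingers": 0.38},
    {"delta_pos": [0, 0, -1], "dr": [0, 0, 0], "fingers": 0.38},
    {"delta_pos": [0, 0, -4], "dr": [0, 0, 0], "fingers": 0.38}
  ]
}}

```text
time: 6.8
tool_pos: [0.5044, -0.362, 0.0507]
tool_rot: [-3.14, 0.002, 0.011]
contact_force: [1.0, -0.4, -0.1]
opening: 0.0286
grip_force: 0.0
```

>>> {"method": "step_arm", "body": {
  "increments": [
    {"delta_pos": [0, 0, -5], "dr": [0, 0, 0], "fingers": -0.5},
    {"delta_pos": [0, 0, -9], "dr": [0, 0, 0], "fingers": -0.8},
    {"delta_pos": [0, -3, -12], "dr": [0, 0, 0], "fingers": -1},
    {"delta_pos": [0, -8, -14], "dr": [0, 0, 0], "fingers": -1},
    {"delta_pos": [0, -13, -14], "dr": [0, 0, 0], "fingers": -1}
  ]
}}

```text
time: 7.42
tool_pos: [0.5045, -0.2321, 0.1939]
tool_rot: [3.139, -0.004, 0.01]
contact_force: [0.6, -0.2, 0.5]
opening: 0.074
grip_force: 0.0
```

```bash
python3 - <<'E'
from h import *
im,P=snap("wrist","w6"); im,P=snap("wrist","w6"); np.save("pics/w6T.npy",P["T"])
goto((.578,.085,.19,.7),(.578,.085,.19,30))
E
```

```text
t7.53 tcp [ 0.5037 -0.2284  0.1927] rpy [-1.7996e+02 -6.0000e-02  8.4000e-01] open 0.0818 grip 0.0 F [ 0.1 -0.3 -0.2]
(0.578, 0.085, 0.19, 0.7) d [  7.88 -31.23   0.3 ] dr [-0.  -0.1  0.1]
(0.578, 0.085, 0.19, 30) d [  7.88 -31.23   0.3 ] dr [ -0.   -0.1 -29.2]
```

View pics/w6.png

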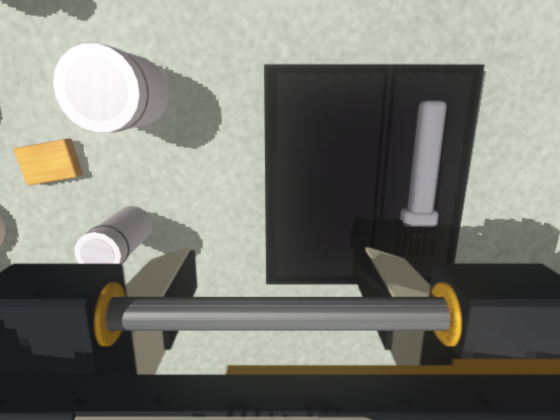

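The wrist view shows the brush lying flat in the narrow compartment, from (430,102) to (415,250), with the wide compartment free. Next is the katori.

>>> {"method": "step_arm", "body": {
  "increments": [
    {"delta_pos": [1, -4, 0], "dr": [0, 0, -4], "fingers": -1},
    {"delta_pos": [3, -10, 0], "dr": [0, 0, -8], "fingers": -1},
    {"delta_pos": [5, -16, 0], "dr": [0, 0, -12], "fingers": -1},
    {"delta_pos": [6, -22, 0], "dr": [0, 0, -16], "fingers": -1},
    {"delta_pos": [5.5, -28, 0], "dr": [0, 0, -19], "fingers": -1}
  ]
}}

```text
time: 8.15
tool_pos: [0.5567, 0.0494, 0.1915]
tool_rot: [3.141, -0.001, 0.344]
contact_force: [0.6, 0.3, -0.4]
opening: 0.0916
grip_force: 0.0
```

```bash
python3 - <<'E'
from h import *
for i in range(3): im,P=snap("wrist","w7")
np.save("pics/w7T.npy",P["T"])
goto((.578,.085,.1,20))
for p in([.578,.085,.034],[.454,.081,.014],[.695,.041,.15]):
    q=np.linalg.inv(P["T"])@np.r_[p,1]; q=P["K"]@q[:3]; print(p,q[:2]/q[2])
E
```

```text
t8.30 tcp [0.5557 0.0501 0.1916] rpy [ 1.7998e+02 -3.0000e-02  1.9870e+01] open 0.0919 grip 0.0 F [ 0.4 -0.8  0.5]
(0.578, 0.085, 0.1, 20) d [ 3.28 -2.52  9.16] dr [ 0.  -0.  -0.1]
[0.578, 0.085, 0.034] [251.75975985 153.82597759]
[0.454, 0.081, 0.014] [217.04968399 268.52813336]
[0.695, 0.041, 0.15] [400.3177135   -8.65600098]
```

View pics/w7.png

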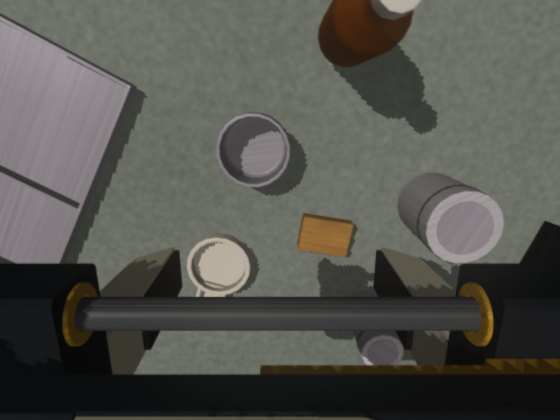

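The wrist view shows the katori rim centred near (254,149) with the bottle up at (365,30), which is consistent with the projection. I'll refine the katori, spoon rest and wide dabba here.

```bash
cat >> h.py <<'E'
def circ(im,P,uv,z,dia,w=50):
    """circle of diameter dia at height z, looked for near pixel uv"""
    u0,v0=int(uv[0])-w,int(uv[1])-w; u0,v0=max(u0,0),max(v0,0)
    g=cv2.cvtColor(im,cv2.COLOR_BGR2GRAY)[v0:v0+2*w,u0:u0+2*w]; s=3
    g=cv2.GaussianBlur(cv2.resize(g,None,fx=s,fy=s,interpolation=cv2.INTER_CUBIC),(5,5),0)
    q=np.linalg.inv(P["T"])@np.r_[ray(uv,z,P=P),z,1]; r=P["K"][0,0]*dia/2/q[2]*s
    h=cv2.HoughCircles(g,cv2.HOUGH_GRADIENT,1,150,param1=50,param2=8,minRadius=int(r*.9),maxRadius=int(r*1.1))
    if h is None: return None
    p=h[0][0][:2]/s+[u0,v0]; return p.round(1),round(h[0][0][2]/r,2),ray(p,z,P=P).round(4)
E
python3 - <<'E'
from h import *
im=cv2.imread("pics/w7.png"); P=dict(K=viewer.camera_params("wrist")["K"],T=np.load("pics/w7T.npy"))
print("katori",circ(im,P,(254,149),.033,.064)); print("spoon",circ(im,P,(219,267),.014,.064,45)); print("wide",circ(im,P,(461,226),.075,.062))
for uv in((325,235),): print("block",ray(uv,.015,P=P))
print("steel corner",ray((129,87),.015,P=P),"div",ray((78,206),.015,P=P),"edge",ray((62,263),.015,P=P))
E
```

```text
katori (array([253.2, 149.8]), np.float64(0.91), array([0.5815, 0.085 ]))
spoon (array([220.2, 268.5]), np.float64(0.93), array([0.4551, 0.0781]))
wide (array([468.5, 234.2]), np.float64(1.08), array([ 0.583 , -0.0983]))
block [ 0.52458686 -0.00691191]
steel corner [0.5934048  0.20387605] div [0.47166059 0.22448538] edge [0.40743574 0.22794469]
```

>>> {"method": "step_arm", "body": {
  "increments": [
    {"delta_pos": [1.5, -1, 2], "dr": [0, 0, 0], "fingers": -1},
    {"delta_pos": [3.5, -2.45, 5], "dr": [0, 0, 0], "fingers": -1},
    {"delta_pos": [3.5, -2.45, 9], "dr": [0, 0, 0], "fingers": -1},
    {"delta_pos": [3.5, -2.45, 12], "dr": [0, 0, 0], "fingers": -1},
    {"delta_pos": [3.5, -2.45, 13], "dr": [0, 0, 0], "fingers": -1}
  ]
}}

```text
time: 8.93
tool_pos: [0.58, 0.0809, 0.0595]
tool_rot: [-3.141, 0.003, 0.34]
contact_force: [-0.4, 0.1, 0.8]
opening: 0.092
grip_force: 0.0
```

```bash
python3 - <<'E'
from h import *
for i in range(2): im,P=snap("wrist","w8")
goto((.580,.085,.008,20))
p=[.58,.085,.034]; q=np.linalg.inv(P["T"])@np.r_[p,1]; q=P["K"]@q[:3]; q=q[:2]/q[2]; print(q,circ(im,P,q,.033,.064,75))
E
```

```text
t9.03 tcp [0.5806 0.0814 0.0607] rpy [-1.800e+02  6.000e-02  1.952e+01] open 0.0916 grip 0.0 F [ 0.3 -0.1  0.8]
(0.58, 0.085, 0.008, 20) d [ 0.07 -0.36  5.27] dr [-0.   0.1 -0.5]
[270.72280685 247.7157643 ] (array([270.5, 239.5]), np.float64(1.0), array([0.584 , 0.0865]))
```

>>> {"method": "step_arm", "body": {
  "increments": [
    {"delta_pos": [0.3, -0.35, 1.5], "dr": [0, 0, 0], "fingers": -1},
    {"delta_pos": [0.3, -0.35, 3.5], "dr": [0, 0, 0], "fingers": -1},
    {"delta_pos": [0.3, -0.35, 5], "dr": [0, 0, 0], "fingers": -1},
    {"delta_pos": [0.3, -0.35, 5.2], "dr": [0, 0, 0], "fingers": -0.7},
    {"delta_pos": [0.3, -0.35, 5.2], "dr": [0, 0, 0], "fingers": 0}
  ],
  "newtons": 20
}}

```text
time: 9.65
tool_pos: [0.5826, 0.087, 0.0094]
tool_rot: [3.141, -0.001, 0.342]
contact_force: [0.0, 0.3, -0.2]
opening: 0.0765
grip_force: 0.0
```

>>> {"method": "step_arm", "body": {
  "increments": [
    {"delta_pos": [0, 0, 0], "dr": [0, 0, 0], "fingers": 0},
    {"delta_pos": [0, 0, 0], "dr": [0, 0, 0], "fingers": 0},
    {"delta_pos": [0, 0, 0], "dr": [0, 0, 0], "fingers": 0},
    {"delta_pos": [0, 0, -1], "dr": [0, 0, 0], "fingers": 0},
    {"delta_pos": [0, 0, -3], "dr": [0, 0, 0], "fingers": 0}
  ]
}}

```text
time: 10.28
tool_pos: [0.5814, 0.087, 0.039]
tool_rot: [-3.141, 0.002, 0.342]
contact_force: [0.9, 0.4, 0.1]
opening: 0.064
grip_force: 20.0
```

```bash
python3 - <<'E'
from h import *
im,P=snap("wrist","w9"); im,P=snap("wrist","w9"); goto((.5041,-.2687,.17,90))
E
```

```text
t10.38 tcp [0.5836 0.0871 0.0413] rpy [179.92  -0.22  19.61] open 0.0638 grip 20.0 F [ 0.4  0.9 -0.8]
(0.5041, -0.2687, 0.17, 90) d [-19.38  30.86 -12.9 ] dr [  0.2  -0.1 -70.4]
```

View pics/w9.png

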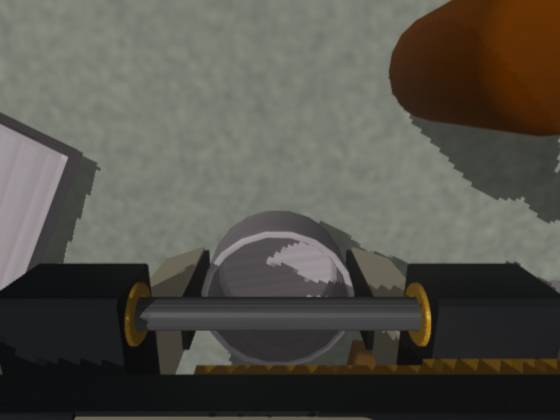

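The wrist view shows the katori gripped level between the pads, with its rim centred near (279,298). I'll lift it and carry it over.

>>> {"method": "step_arm", "body": {
  "increments": [
    {"delta_pos": [0, 0, -5], "dr": [0, 0, 0], "fingers": 0},
    {"delta_pos": [0, 0, -10], "dr": [0, 0, 0], "fingers": 0},
    {"delta_pos": [-2, 3, -13], "dr": [0, 0, -8], "fingers": 0},
    {"delta_pos": [-5, 8, -13], "dr": [0, 0, -17], "fingers": 0},
    {"delta_pos": [-8.5, 14, -13], "dr": [0, 0, -26], "fingers": 0}
  ]
}}

```text
time: 11.0
tool_pos: [0.5499, -0.0675, 0.1692]
tool_rot: [3.141, -0.0, 0.803]
contact_force: [0.4, 0.1, -1.0]
opening: 0.0642
grip_force: 20.0
```

```bash
python3 - <<'E'
from h import *
goto((.5041,-.2687,.15,90.6))
E
```

```text
t11.00 tcp [ 0.5499 -0.0675  0.1692] rpy [ 1.7996e+02 -2.0000e-02  4.6000e+01] open 0.0642 grip 20.0 F [ 0.4  0.1 -1. ]
(0.5041, -0.2687, 0.15, 90.6) d [-17.66  10.67   1.92] dr [  0.   -0.  -44.6]
```

>>> {"method": "step_arm", "body": {
  "increments": [
    {"delta_pos": [-5, 3, 0.4], "dr": [0, 0, -9], "fingers": 0},
    {"delta_pos": [-9, 5.5, 0.8], "dr": [0, 0, -18], "fingers": 0},
    {"delta_pos": [-13, 7.8, 1.2], "dr": [0, 0, -27], "fingers": 0},
    {"delta_pos": [-16, 9.7, 1.6], "dr": [0, 0, -36], "fingers": 0},
    {"delta_pos": [-17.7, 10.7, 1.9], "dr": [0, 0, -44.6], "fingers": 0}
  ]
}}

```text
time: 11.62
tool_pos: [0.5022, -0.2696, 0.1493]
tool_rot: [-3.141, -0.0, 1.578]
contact_force: [0.6, 0.3, -1.2]
opening: 0.0636
grip_force: 20.0
```

>>> {"method": "step_arm", "body": {
  "increments": [
    {"delta_pos": [0, 0, 1], "dr": [0, 0, 0], "fingers": 0},
    {"delta_pos": [0, 0, 4], "dr": [0, 0, 0], "fingers": 0},
    {"delta_pos": [0, 0, 7], "dr": [0, 0, 0], "fingers": 0},
    {"delta_pos": [0, 0, 9], "dr": [0, 0, 0], "fingers": 0},
    {"delta_pos": [0, 0, 10], "dr": [0, 0, 0], "fingers": 0}
  ]
}}

```text
time: 12.25
tool_pos: [0.5025, -0.2663, 0.0484]
tool_rot: [-3.139, -0.002, 1.573]
contact_force: [-0.7, -0.4, -0.2]
opening: 0.0643
grip_force: 20.0
```

```bash
python3 - <<'E'
from h import *
for i in range(2):
    im,P=snap("wrist","w10"); goto((.5041,-.2687,.014,90.6))
E
```

```text
t12.30 tcp [ 0.5023 -0.2663  0.0478] rpy [-1.7984e+02 -1.2000e-01  9.0150e+01] open 0.0640 grip 20.0 F [-1.1  0.7 -1.8]
(0.5041, -0.2687, 0.014, 90.6) d [-0.25  0.19  3.38] dr [-0.2 -0.1 -0.4]
t12.35 tcp [ 0.5027 -0.2667  0.0489] rpy [-1.799e+02 -8.000e-02  9.017e+01] open 0.0642 grip 20.0 F [-0.5 -0.1 -0.4]
(0.5041, -0.2687, 0.014, 90.6) d [-0.2   0.15  3.49] dr [-0.1 -0.1 -0.4]
```

>>> {"method": "step_arm", "body": {
  "increments": [
    {"delta_pos": [-0.2, 0.1, 1.5], "dr": [0, 0, -0.4], "fingers": 0},
    {"delta_pos": [-0.2, 0.1, 3], "dr": [0, 0, -0.4], "fingers": 0},
    {"delta_pos": [-0.2, 0.1, 3.5], "dr": [0, 0, -0.4], "fingers": 0},
    {"delta_pos": [-0.2, 0.1, 3.5], "dr": [0, 0, -0.4], "fingers": 0},
    {"delta_pos": [-0.2, 0.1, 3.5], "dr": [0, 0, -0.4], "fingers": -0.5}
  ]
}}

```text
time: 12.98
tool_pos: [0.5044, -0.2701, 0.0155]
tool_rot: [3.141, 0.001, 1.581]
contact_force: [-0.5, 0.7, 1.5]
opening: 0.0677
grip_force: 0.0
```

>>> {"method": "step_arm", "body": {
  "increments": [
    {"delta_pos": [0, 0, 0], "dr": [0, 0, 0], "fingers": -0.6},
    {"delta_pos": [0, 0, 0], "dr": [0, 0, 0], "fingers": -0.7},
    {"delta_pos": [0, 0, 0], "dr": [0, 0, 0], "fingers": -0.8},
    {"delta_pos": [0, 0, -2], "dr": [0, 0, 0], "fingers": -0.8},
    {"delta_pos": [0, 0, -6], "dr": [0, 0, 0], "fingers": -0.8}
  ]
}}

```text
time: 13.6
tool_pos: [0.503, -0.2692, 0.0743]
tool_rot: [-3.138, -0.002, 1.581]
contact_force: [0.7, -0.3, 0.4]
opening: 0.083
grip_force: 0.0
```

>>> {"method": "step_arm", "body": {
  "increments": [
    {"delta_pos": [0, 0, -4], "dr": [0, 0, 0], "fingers": -0.8},
    {"delta_pos": [0, 0, -8], "dr": [0, 0, 0], "fingers": -0.5},
    {"delta_pos": [0, 0, -12], "dr": [0, 0, 0], "fingers": -0.4},
    {"delta_pos": [0, 0, -12], "dr": [0, 0, 0], "fingers": -0.4},
    {"delta_pos": [0, 0, -12], "dr": [0, 0, 0], "fingers": -0.4}
  ]
}}

```text
time: 14.22
tool_pos: [0.5036, -0.2696, 0.1944]
tool_rot: [-3.141, -0.001, 1.581]
contact_force: [0.2, -0.4, 0.0]
opening: 0.0643
grip_force: 0.0
```

```bash
python3 - <<'E'
from h import *
im,P=snap("wrist","w11"); np.save("pics/w11T.npy",P["T"]); goto((.456,-.079,.19,90))
q=np.linalg.inv(P["T"])@np.r_[.504,-.268,.037,1]; q=P["K"]@q[:3]; q=q[:2]/q[2]; print(q,circ(im,P,q,.037,.064,60))
it,Pt=snap("top","t1"); q=np.linalg.inv(Pt["T"])@np.r_[.504,-.268,.037,1]; q=Pt["K"]@q[:3]; q=q[:2]/q[2]; print(q,circ(it,Pt,q,.037,.064,30))
cv2.imwrite("pics/t1c.png",np.hstack([cv2.resize(it[180:330,270:480],(560,400)),cv2.resize(im,(533,400))])[:,:800])
E
```

```text
t14.28 tcp [ 0.5034 -0.2694  0.1938] rpy [-1.7989e+02 -8.0000e-02  9.0610e+01] open 0.0645 grip 0.0 F [-0.3  0.5  0.5]
(0.456, -0.079, 0.19, 90) d [19.09 -4.54  0.41] dr [-0.1 -0.1  0.6]
[277.07090263 188.26685546] (array([276.8, 193.2]), np.float64(0.93), array([ 0.5038, -0.2725]))
[404.49770261 259.41916746] (array([407.2, 259.8]), np.float64(1.01), array([ 0.5032, -0.2734]))
```

View pics/t1c.png

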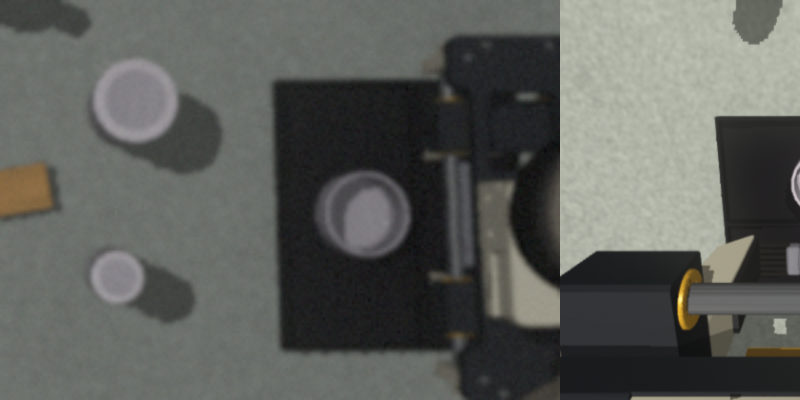

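The view shows the katori standing in the wide compartment, at (363,214) in the left panel. The slim dabba's top is at (117,277). Now for the slim dabba.

>>> {"method": "step_arm", "body": {
  "increments": [
    {"delta_pos": [5, -1.2, 0], "dr": [0, 0, 0], "fingers": -0.4},
    {"delta_pos": [11, -2.6, 0], "dr": [0, 0, 0], "fingers": -0.4},
    {"delta_pos": [16, -3.8, 0], "dr": [0, 0, 0], "fingers": -0.4},
    {"delta_pos": [19, -4.5, 0], "dr": [0, 0, 0], "fingers": -0.4},
    {"delta_pos": [19, -4.5, 0], "dr": [0, 0, 0], "fingers": -0.4}
  ]
}}

```text
time: 14.95
tool_pos: [0.4561, -0.0785, 0.1943]
tool_rot: [-3.14, -0.001, 1.584]
contact_force: [-0.2, -0.4, 1.2]
opening: 0.0645
grip_force: 0.0
```

```bash
python3 - <<'E'
from h import *
im,P=snap("wrist","w12"); im,P=snap("wrist","w12")
q=np.linalg.inv(P["T"])@np.r_[.456,-.079,.078,1]; q=P["K"]@q[:3]; q=q[:2]/q[2]; print(q,circ(im,P,q,.078,.038,50))
b=cv2.GaussianBlur(im,(3,3),0).astype(int); m=np.zeros(im.shape[:2],np.uint8); s=(slice(120,262),slice(200,350)); m[s]=(b[:,:,0]-b[:,:,1]>-1)[s]
for c in cnts(m,200): print(cv2.boundingRect(c),cv2.fitEllipse(c))
goto((.456,-.079,.10,90),(.456,-.079,.039,90))
E
```

```text
[275.64003352 201.62916559] (array([279.2, 201.5]), np.float64(0.95), array([ 0.4587, -0.0789]))
(257, 164, 46, 60) ((278.846435546875, 196.36843872070312), (43.27350616455078, 55.398704528808594), 178.26480102539062)
t15.05 tcp [ 0.4571 -0.0805  0.1945] rpy [-1.7995e+02  1.0000e-02  9.0650e+01] open 0.0640 grip 0.0 F [-0.7 -0.9 -0.3]
(0.456, -0.079, 0.1, 90) d [ 0.16 -0.1   9.45] dr [-0.   0.   0.6]
(0.456, -0.079, 0.039, 90) d [ 0.16 -0.09 15.55] dr [-0.   0.   0.6]
```

>>> {"method": "step_arm", "body": {
  "increments": [
    {"delta_pos": [0.05, 0.1, 3], "dr": [0, 0, 0], "fingers": -0.4},
    {"delta_pos": [0.05, 0.1, 7], "dr": [0, 0, 0], "fingers": -0.4},
    {"delta_pos": [0.05, 0.1, 11], "dr": [0, 0, 0], "fingers": -0.4},
    {"delta_pos": [0.05, 0.1, 14], "dr": [0, 0, 0], "fingers": -0.4},
    {"delta_pos": [0.05, 0.1, 15.4], "dr": [0, 0, 0], "fingers": -0.4}
  ],
  "newtons": 20
}}

```text
time: 15.68
tool_pos: [0.4574, -0.0807, 0.0392]
tool_rot: [-3.139, -0.001, 1.58]
contact_force: [0.4, 0.0, 0.2]
opening: 0.0642
grip_force: 0.0
```

>>> {"method": "step_arm", "body": {
  "increments": [
    {"delta_pos": [0, 0, 0], "dr": [0, 0, 0], "fingers": 0.1},
    {"delta_pos": [0, 0, 0], "dr": [0, 0, 0], "fingers": 0.5},
    {"delta_pos": [0, 0, 0], "dr": [0, 0, 0], "fingers": 0.5},
    {"delta_pos": [0, 0, 0], "dr": [0, 0, 0], "fingers": 0.5},
    {"delta_pos": [0, 0, 0], "dr": [0, 0, 0], "fingers": 0.5}
  ]
}}

```text
time: 16.3
tool_pos: [0.4587, -0.0801, 0.0419]
tool_rot: [3.14, 0.001, 1.582]
contact_force: [-1.1, -0.3, 6.2]
opening: 0.0378
grip_force: 20.0
```

```bash
python3 - <<'E'
from h import *
goto((.5037,-.2715,.16,90.6))
E
```

```text
t16.30 tcp [ 0.4587 -0.0801  0.0419] rpy [1.799e+02 5.000e-02 9.062e+01] open 0.0378 grip 20.0 F [-1.1 -0.3  6.2]
(0.5037, -0.2715, 0.16, 90.6) d [-19.2    4.32 -11.78] dr [0.1 0.1 0. ]
```

>>> {"method": "step_arm", "body": {
  "increments": [
    {"delta_pos": [0, 0, -2], "dr": [0, 0, 0], "fingers": 0.5},
    {"delta_pos": [0, 0, -6], "dr": [0, 0, 0], "fingers": 0.5},
    {"delta_pos": [-3, 0.7, -10], "dr": [0, 0, 0], "fingers": 0.5},
    {"delta_pos": [-7, 1.6, -12], "dr": [0, 0, 0], "fingers": 0.5},
    {"delta_pos": [-12, 2.7, -12], "dr": [0, 0, 0], "fingers": 0.5}
  ]
}}

```text
time: 16.92
tool_pos: [0.4874, -0.2006, 0.1633]
tool_rot: [3.138, 0.002, 1.583]
contact_force: [1.3, 0.3, -0.4]
opening: 0.0377
grip_force: 20.0
```

>>> {"method": "step_arm", "body": {
  "increments": [
    {"delta_pos": [-4, 0.9, 0], "dr": [0, 0, 0], "fingers": 0.5},
    {"delta_pos": [-6.5, 1.4, 0], "dr": [0, 0, 0], "fingers": 0.5},
    {"delta_pos": [-7.2, 1.6, 0], "dr": [0, 0, 0], "fingers": 0.5},
    {"delta_pos": [-7.2, 1.6, 1.5], "dr": [0, 0, 0], "fingers": 0.5},
    {"delta_pos": [-7.2, 1.6, 3], "dr": [0, 0, 0], "fingers": 0.5}
  ]
}}

```text
time: 17.55
tool_pos: [0.5026, -0.2699, 0.1298]
tool_rot: [-3.141, -0.001, 1.582]
contact_force: [0.4, -0.3, -1.2]
opening: 0.0381
grip_force: 20.0
```

```bash
python3 - <<'E'
from h import *
for i in range(2):
    im,P=snap("wrist","w13"); goto((.5037,-.2715,.049,90.6))
E
```

```text
t17.60 tcp [ 0.5016 -0.2693  0.1276] rpy [-179.77   -0.18   90.68] open 0.0378 grip 20.0 F [-1.5  0.6 -3. ]
(0.5037, -0.2715, 0.049, 90.6) d [-0.25  0.23  7.86] dr [-0.2 -0.2  0.1]
t17.65 tcp [ 0.5018 -0.2694  0.1286] rpy [-1.7977e+02 -1.7000e-01  9.0670e+01] open 0.0377 grip 20.0 F [ 0.1 -0.  -0.4]
(0.5037, -0.2715, 0.049, 90.6) d [-0.23  0.22  7.96] dr [-0.2 -0.2  0.1]
```

View pics/w13.png

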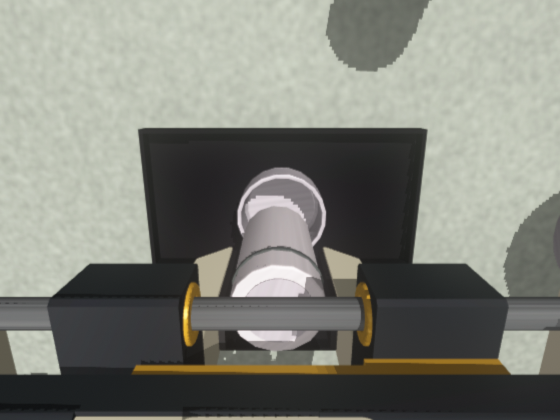

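The wrist view shows the slim dabba held upright at (277,300) with the katori rim beneath it. The rim spans columns 238 to 326 with its top at row 168, so its centre is near (282,211).

```bash
python3 - <<'E'
from h import *
P=viewer.camera_params("wrist"); o=robot.observe()
L,R,T=ray((238,212),.037,P=P),ray((326,212),.037,P=P),ray((282,168),.037,P=P); print(L,R,T, np.linalg.norm(L-R), "ctr", (L[0]+R[0])/2, T[1]-.032)
print(circ(cv2.imread("pics/w13.png"),P,(282,211),.037,.064,60)); goto((.5045,-.2705,.049,90.6))
E
```

```text
[ 0.47423198 -0.26937452] [ 0.53668385 -0.26863506] [ 0.50502473 -0.23744632] 0.06245624748400048 ctr 0.505457915107177 -0.2694463184835163
(array([283.5, 216.5]), np.float64(0.93), array([ 0.5066, -0.2723]))
t17.65 tcp [ 0.5018 -0.2694  0.1286] rpy [-1.7977e+02 -1.7000e-01  9.0670e+01] open 0.0377 grip 20.0 F [ 0.1 -0.  -0.4]
(0.5045, -0.2705, 0.049, 90.6) d [-0.13  0.3   7.96] dr [-0.2 -0.2  0.1]
```

>>> {"method": "step_arm", "body": {
  "increments": [
    {"delta_pos": [-0.1, 0.35, 1], "dr": [0, 0, 0], "fingers": 0.5},
    {"delta_pos": [-0.1, 0.35, 3], "dr": [0, 0, 0], "fingers": 0.5},
    {"delta_pos": [-0.1, 0.35, 5], "dr": [0, 0, 0], "fingers": 0.5},
    {"delta_pos": [-0.1, 0.35, 7], "dr": [0, 0, 0], "fingers": 0.5},
    {"delta_pos": [-0.1, 0.35, 7.5], "dr": [0, 0, 0], "fingers": 0.5}
  ]
}}

```text
time: 18.27
tool_pos: [0.5062, -0.2718, 0.0548]
tool_rot: [-3.14, -0.001, 1.582]
contact_force: [-0.9, -0.7, -1.2]
opening: 0.0375
grip_force: 20.0
```

>>> {"method": "step_arm", "body": {
  "increments": [
    {"delta_pos": [0, 0, 0.2], "dr": [0, 0, 0], "fingers": 0.5},
    {"delta_pos": [0, 0, 0.4], "dr": [0, 0, 0], "fingers": 0.5},
    {"delta_pos": [0, 0, 0.4], "dr": [0, 0, 0], "fingers": 0.5},
    {"delta_pos": [0, 0, 0.4], "dr": [0, 0, 0], "fingers": 0.5},
    {"delta_pos": [0, 0, 0.4], "dr": [0, 0, 0], "fingers": 0.5}
  ]
}}

```text
time: 18.9
tool_pos: [0.5067, -0.2724, 0.0523]
tool_rot: [3.141, 0.0, 1.581]
contact_force: [0.9, -0.4, -1.1]
opening: 0.0378
grip_force: 20.0
```

>>> {"method": "step_arm", "body": {
  "increments": [
    {"delta_pos": [0, 0, 0.1], "dr": [0, 0, 0], "fingers": 0.5},
    {"delta_pos": [0, 0, 0.2], "dr": [0, 0, 0], "fingers": 0.5},
    {"delta_pos": [0, 0, 0.3], "dr": [0, 0, 0], "fingers": 0.5},
    {"delta_pos": [0, 0, 0.3], "dr": [0, 0, 0], "fingers": 0.5},
    {"delta_pos": [0, 0, 0.3], "dr": [0, 0, 0], "fingers": 0.5}
  ]
}}

```text
time: 19.52
tool_pos: [0.5066, -0.2724, 0.0491]
tool_rot: [3.142, 0.0, 1.581]
contact_force: [1.1, 0.4, -0.1]
opening: 0.0378
grip_force: 20.0
```

```bash
python3 - <<'E'
from h import *
for i in range(2): viewer.read_camera("wrist"); goto()
E
```

```text
t19.57 tcp [ 0.5066 -0.2724  0.0491] rpy [1.7999e+02 1.0000e-02 9.0610e+01] open 0.0377 grip 20.0 F [-0.3  0.  -1.7]
t19.62 tcp [ 0.5066 -0.2724  0.0491] rpy [1.800e+02 1.000e-02 9.061e+01] open 0.0374 grip 20.0 F [-0.6  0.7 -0.4]
```

>>> {"method": "step_arm", "body": {
  "increments": [
    {"delta_pos": [0, 0, 0.1], "dr": [0, 0, 0], "fingers": 0.5},
    {"delta_pos": [0, 0, 0.15], "dr": [0, 0, 0], "fingers": 0.5},
    {"delta_pos": [0, 0, 0.15], "dr": [0, 0, 0], "fingers": 0.1},
    {"delta_pos": [0, 0, 0.15], "dr": [0, 0, 0], "fingers": 0},
    {"delta_pos": [0, 0, 0.15], "dr": [0, 0, 0], "fingers": -0.3}
  ]
}}

```text
time: 20.25
tool_pos: [0.5066, -0.2723, 0.0475]
tool_rot: [-3.141, -0.0, 1.581]
contact_force: [0.5, -0.0, 0.2]
opening: 0.0518
grip_force: 0.0
```

>>> {"method": "step_arm", "body": {
  "increments": [
    {"delta_pos": [0, 0, 0], "dr": [0, 0, 0], "fingers": -0.3},
    {"delta_pos": [0, 0, -1], "dr": [0, 0, 0], "fingers": -0.3},
    {"delta_pos": [0, 0, -5], "dr": [0, 0, 0], "fingers": -0.3},
    {"delta_pos": [0, 0, -10], "dr": [0, 0, 0], "fingers": -0.6},
    {"delta_pos": [0, 0, -15], "dr": [0, 0, 0], "fingers": -1}
  ]
}}

```text
time: 20.88
tool_pos: [0.5065, -0.2723, 0.1999]
tool_rot: [3.141, 0.0, 1.581]
contact_force: [0.9, 0.6, 0.2]
opening: 0.075
grip_force: 0.0
```

```bash
python3 - <<'E'
from h import *
im,P=snap("wrist","w14"); im,P=snap("wrist","w14"); goto((.584,-.095,.19,90.6),(.584,-.095,.19,20))
q=np.linalg.inv(P["T"])@np.r_[.5055,-.271,.084,1]; q=P["K"]@q[:3]; q=q[:2]/q[2]; print(q,circ(im,P,q,.084,.038,50))
q=np.linalg.inv(P["T"])@np.r_[.5055,-.271,.006,1]; q=P["K"]@q[:3]; print(q[:2]/q[2])
it,Pt=snap("top","t2"); q=np.linalg.inv(Pt["T"])@np.r_[.5055,-.271,.084,1]; q=Pt["K"]@q[:3]; q=q[:2]/q[2]; print(q,circ(it,Pt,q,.084,.038,30))
E
```

```text
t20.98 tcp [ 0.5091 -0.274   0.2046] rpy [179.43   0.42  90.62] open 0.0829 grip 0.0 F [-0.3 -0.5  0.3]
(0.584, -0.095, 0.19, 90.6) d [17.83  7.67  1.4 ] dr [0.6 0.4 0. ]
(0.584, -0.095, 0.19, 20) d [17.83  7.67  1.4 ] dr [ 0.8  0.  70.6]
[270.40117007 195.45102882] (array([273.2, 193.2]), np.float64(1.04), array([ 0.5077, -0.2691]))
[271.03425535 174.88595703]
[414.01236347 258.67621988] (array([414.5, 259.2]), np.float64(1.01), array([ 0.5046, -0.2719]))
```

>>> {"method": "step_arm", "body": {
  "increments": [
    {"delta_pos": [5, 2.1, 0.4], "dr": [0, 0, 0], "fingers": -1},
    {"delta_pos": [10, 4.3, 0.8], "dr": [0, 0, 0], "fingers": -1},
    {"delta_pos": [15, 6.4, 1.2], "dr": [0, 0, 0], "fingers": -1},
    {"delta_pos": [17.8, 7.7, 1.4], "dr": [0, 0, 0], "fingers": -1},
    {"delta_pos": [17.8, 7.7, 1.4], "dr": [0, 0, 0], "fingers": -1}
  ]
}}

```text
time: 21.65
tool_pos: [0.5816, -0.0912, 0.1823]
tool_rot: [-3.139, -0.001, 1.585]
contact_force: [0.3, -1.0, 0.3]
opening: 0.0917
grip_force: 0.0
```

```bash
python3 - <<'E'
from h import *
for i in range(3): im,P=snap("wrist","w15")
q=np.linalg.inv(P["T"])@np.r_[.584,-.095,.075,1]; q=P["K"]@q[:3]; q=q[:2]/q[2]; print(q,circ(im,P,q,.075,.062,60))
b=cv2.GaussianBlur(im,(3,3),0).astype(int); m=np.zeros(im.shape[:2],np.uint8); s=(slice(120,262),slice(200,370)); m[s]=(b[:,:,0]-b[:,:,1]>-1)[s]
for c in cnts(m,200): print(cv2.boundingRect(c))
goto((.584,-.095,.033,90.6))
E
```

```text
[280.34349677 207.45302811] (array([283.5, 201.8]), np.float64(0.99), array([ 0.5863, -0.0906]))
(244, 153, 79, 90)
t21.80 tcp [ 0.5811 -0.0942  0.1831] rpy [-1.7993e+02  1.0000e-02  9.0590e+01] open 0.0918 grip 0.0 F [0.4 0.7 0.5]
(0.584, -0.095, 0.033, 90.6) d [-0.08  0.3  15.01] dr [-0.1  0.  -0. ]
```

>>> {"method": "step_arm", "body": {
  "increments": [
    {"delta_pos": [0.1, 0.45, 2], "dr": [0, 0, 0], "fingers": -1},
    {"delta_pos": [0.1, 0.45, 6], "dr": [0, 0, 0], "fingers": -1},
    {"delta_pos": [0.1, 0.45, 10], "dr": [0, 0, 0], "fingers": -1},
    {"delta_pos": [0.1, 0.45, 13.5], "dr": [0, 0, 0], "fingers": -1},
    {"delta_pos": [0.1, 0.45, 15], "dr": [0, 0, 0], "fingers": -1}
  ],
  "newtons": 30
}}

```text
time: 22.42
tool_pos: [0.5847, -0.0935, 0.0317]
tool_rot: [-3.138, -0.001, 1.58]
contact_force: [-0.8, -0.3, -0.4]
opening: 0.0917
grip_force: 0.0
```

>>> {"method": "step_arm", "body": {
  "increments": [
    {"delta_pos": [0, 0, 0], "dr": [0, 0, 0], "fingers": -0.6},
    {"delta_pos": [0, 0, 0], "dr": [0, 0, 0], "fingers": 0},
    {"delta_pos": [0, 0, 0], "dr": [0, 0, 0], "fingers": 0},
    {"delta_pos": [0, 0, 0], "dr": [0, 0, 0], "fingers": 0},
    {"delta_pos": [0, 0, 0], "dr": [0, 0, 0], "fingers": 0}
  ]
}}

```text
time: 23.05
tool_pos: [0.5866, -0.0927, 0.0348]
tool_rot: [3.14, 0.001, 1.582]
contact_force: [-2.1, -0.7, 6.3]
opening: 0.0616
grip_force: 30.0
```

```bash
python3 - <<'E'
from h import *
viewer.read_camera("wrist"); goto((.428,.295,.18,90.6))
E
```

```text
t23.10 tcp [ 0.5866 -0.0927  0.0348] rpy [1.7992e+02 4.0000e-02 9.0620e+01] open 0.0614 grip 30.0 F [-2.5  0.2  6.7]
(0.428, 0.295, 0.18, 90.6) d [ 38.93 -15.41 -14.57] dr [0.1 0.  0. ]
```

>>> {"method": "step_arm", "body": {
  "increments": [
    {"delta_pos": [0, 0, -3], "dr": [0, 0, 0], "fingers": 0},
    {"delta_pos": [0, 0, -8], "dr": [0, 0, 0], "fingers": 0},
    {"delta_pos": [3, -1.2, -12], "dr": [0, 0, 0], "fingers": 0},
    {"delta_pos": [8, -3.2, -14.5], "dr": [0, 0, 0], "fingers": 0},
    {"delta_pos": [14, -5.5, -14.5], "dr": [0, 0, 0], "fingers": 0}
  ]
}}

```text
time: 23.72
tool_pos: [0.531, 0.0462, 0.1808]
tool_rot: [3.136, 0.0, 1.58]
contact_force: [-0.1, 0.6, -3.1]
opening: 0.0615
grip_force: 30.0
```

>>> {"method": "step_arm", "body": {
  "increments": [
    {"delta_pos": [5.5, -2.2, 0], "dr": [0, 0, 0], "fingers": 0},
    {"delta_pos": [11, -4.4, 0], "dr": [0, 0, 0], "fingers": 0},
    {"delta_pos": [16, -6.4, 0], "dr": [0, 0, 0], "fingers": 0},
    {"delta_pos": [19, -7.8, 0], "dr": [0, 0, 0], "fingers": 0},
    {"delta_pos": [20, -8.2, 0], "dr": [0, 0, 0], "fingers": 0}
  ]
}}

```text
time: 24.35
tool_pos: [0.445, 0.2459, 0.1785]
tool_rot: [-3.141, 0.0, 1.584]
contact_force: [0.8, 0.1, -1.9]
opening: 0.0617
grip_force: 30.0
```

```bash
python3 - <<'E'
from h import *
for i in range(4): im,P=snap("wrist","w16")
np.save("pics/w16T.npy",P["T"]); goto((.428,.295,.1,90.6))
E
```

```text
t24.55 tcp [0.4467 0.2436 0.1785] rpy [1.7999e+02 3.0000e-02 9.0590e+01] open 0.0616 grip 30.0 F [ 0.1  0.5 -1.9]
(0.428, 0.295, 0.1, 90.6) d [ 5.16 -1.82  7.85] dr [ 0.  0. -0.]
```

View pics/w16.png

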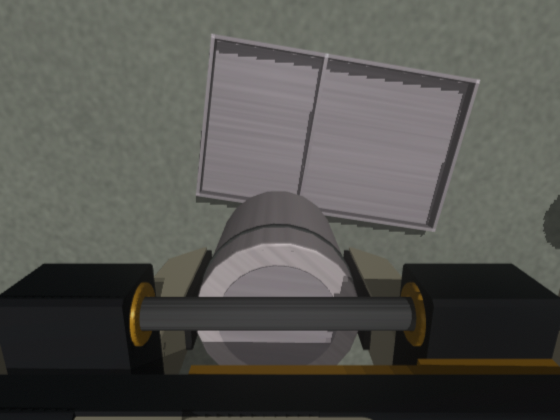

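The wrist view shows the steel tray's corners at (212,37), (478,80), (434,230) and (198,198). The divider runs from (327,56) to (302,192), so the smaller compartment is on the left (−x).

```bash
python3 - <<'E'
from h import *
P=dict(K=viewer.camera_params("wrist")["K"],T=np.load("pics/w16T.npy"))
B=np.array([ray(q,.015,P=P) for q in((212,37),(478,80),(434,230),(198,198))]); c=B.mean(0); print(B.round(4).tolist(),np.linalg.norm(B-np.roll(B,1,0),axis=1).round(4),c)
x=(B[1]+B[2]-B[0]-B[3]); y=B[0]+B[1]-B[2]-B[3]; print("yaw x",np.degrees(np.arctan2(x[1],x[0])),"yaw y",np.degrees(np.arctan2(-y[0],y[1])))
d=np.array([ray(q,.015,P=P) for q in((327,56),(302,192))]); print("div",d)
a=np.arctan2(x[1],x[0]); X=np.array([np.cos(a),np.sin(a)])
s=c-.064*X; l=c+.0465*X; print("small",s,"large",l); goto((*s,.1,90.6))
E
```

```text
[[0.3936, 0.368], [0.6121, 0.3376], [0.5932, 0.2056], [0.3755, 0.2342]] [0.135  0.2206 0.1334 0.2196] [0.49357772 0.28634507]
yaw x -7.700222179216912 yaw y -7.93565147426161
div [[0.48638988 0.35475995]
 [0.46943345 0.24075913]]
small [0.43015483 0.29492043] large [0.53965842 0.28011453]
t24.55 tcp [0.4467 0.2436 0.1785] rpy [1.7999e+02 3.0000e-02 9.0590e+01] open 0.0616 grip 30.0 F [ 0.1  0.5 -1.9]
(np.float64(0.43015482983355047), np.float64(0.2949204298332514), 0.1, 90.6) d [ 5.15 -1.6   7.85] dr [ 0.  0. -0.]
```

>>> {"method": "step_arm", "body": {
  "increments": [
    {"delta_pos": [3, -1, 0], "dr": [0, 0, 0], "fingers": 0},
    {"delta_pos": [5.2, -1.65, 2], "dr": [0, 0, 0], "fingers": 0},
    {"delta_pos": [5.2, -1.65, 6], "dr": [0, 0, 0], "fingers": 0},
    {"delta_pos": [5.2, -1.65, 10], "dr": [0, 0, 0], "fingers": 0},
    {"delta_pos": [5.2, -1.65, 12.5], "dr": [0, 0, 0], "fingers": 0}
  ]
}}

```text
time: 25.18
tool_pos: [0.4293, 0.2945, 0.0516]
tool_rot: [-3.14, 0.001, 1.58]
contact_force: [0.5, 0.5, -2.4]
opening: 0.0616
grip_force: 30.0
```

>>> {"method": "step_arm", "body": {
  "increments": [
    {"delta_pos": [0, 0, 0.5], "dr": [0, 0, 0], "fingers": 0},
    {"delta_pos": [0, 0, 1], "dr": [0, 0, 0], "fingers": 0},
    {"delta_pos": [0, 0, 1.3], "dr": [0, 0, 0], "fingers": 0},
    {"delta_pos": [0, 0, 1.4], "dr": [0, 0, 0], "fingers": 0},
    {"delta_pos": [0, 0, 1.4], "dr": [0, 0, 0], "fingers": 0}
  ]
}}

```text
time: 25.8
tool_pos: [0.4294, 0.2963, 0.04]
tool_rot: [3.141, -0.0, 1.582]
contact_force: [0.8, -1.1, -2.3]
opening: 0.0618
grip_force: 30.0
```

```bash
python3 - <<'E'
from h import *
viewer.read_camera("wrist"); goto((.4295,.295,.037,90.6))
E
```

```text
t25.85 tcp [0.4293 0.2963 0.0399] rpy [ 1.7996e+02 -1.0000e-02  9.0620e+01] open 0.0616 grip 30.0 F [ 0.3 -0.2 -1.4]
(0.4295, 0.295, 0.037, 90.6) d [-0.13  0.02  0.29] dr [ 0. -0.  0.]
```

>>> {"method": "step_arm", "body": {
  "increments": [
    {"delta_pos": [0, 0, 0.1], "dr": [0, 0, 0], "fingers": 0},
    {"delta_pos": [0, 0, 0.25], "dr": [0, 0, 0], "fingers": 0},
    {"delta_pos": [0, 0, 0.25], "dr": [0, 0, 0], "fingers": -0.4},
    {"delta_pos": [0, 0, 0.25], "dr": [0, 0, 0], "fingers": -0.6},
    {"delta_pos": [0, 0, 0.25], "dr": [0, 0, 0], "fingers": -0.8}
  ]
}}

```text
time: 26.48
tool_pos: [0.4292, 0.2962, 0.037]
tool_rot: [3.141, 0.0, 1.581]
contact_force: [0.7, -0.0, -0.1]
opening: 0.0791
grip_force: 0.0
```

>>> {"method": "step_arm", "body": {
  "increments": [
    {"delta_pos": [0, 0, 0], "dr": [0, 0, 0], "fingers": -0.9},
    {"delta_pos": [0, 0, -1], "dr": [0, 0, 0], "fingers": -0.9},
    {"delta_pos": [0, 0, -5], "dr": [0, 0, 0], "fingers": -0.9},
    {"delta_pos": [0, 0, -10], "dr": [0, 0, 0], "fingers": -0.9},
    {"delta_pos": [0, 0, -15], "dr": [0, 0, 0], "fingers": -1}
  ]
}}

```text
time: 27.1
tool_pos: [0.429, 0.2961, 0.1892]
tool_rot: [3.141, -0.0, 1.581]
contact_force: [0.4, 0.3, -0.6]
opening: 0.0906
grip_force: 0.0
```

```bash
python3 - <<'E'
from h import *
for i in range(2): im,P=snap("wrist","w17")
q=np.linalg.inv(P["T"])@np.r_[.4295,.295,.078,1]; q=P["K"]@q[:3]; q=q[:2]/q[2]; print(q,circ(im,P,q,.078,.062,60))
it,Pt=snap("top","t3")
q=np.linalg.inv(Pt["T"])@np.r_[.4295,.295,.078,1]; q=Pt["K"]@q[:3]; q=q[:2]/q[2]; print(q,circ(it,Pt,q,.078,.062,30))
print("spoon", circ(it,Pt,(234,284),.014,.064,22))
goto((.455,.079,.19,0),(.455,.079,.19,90))
E
```

```text
[271.75913019 205.99620202] (array([272.2, 203.5]), np.float64(0.94), array([0.4298, 0.297 ]))
[114.94300298 297.05582864] (array([115.5, 297.8]), np.float64(0.99), array([0.4281, 0.2939]))
spoon (array([232.5, 283.2]), np.float64(1.01), array([0.453 , 0.0803]))
t27.25 tcp [0.4305 0.2969 0.1904] rpy [ 1.7964e+02 -1.6000e-01  9.0610e+01] open 0.0919 grip 0.0 F [-0.8  0.4 -0.2]
(0.455, 0.079, 0.19, 0) d [-2.182e+01  2.210e+00 -1.000e-02] dr [ 0.1 -0.4 90.6]
(0.455, 0.079, 0.19, 90) d [-2.182e+01  2.210e+00 -1.000e-02] dr [ 0.4 -0.2  0.6]
```

>>> {"method": "step_arm", "body": {
  "increments": [
    {"delta_pos": [-3, 0.3, 0], "dr": [0, 0, 10], "fingers": -1},
    {"delta_pos": [-7, 0.7, 0], "dr": [0, 0, 20], "fingers": -1},
    {"delta_pos": [-11, 1.1, 0], "dr": [0, 0, 30], "fingers": -1},
    {"delta_pos": [-15, 1.5, 0], "dr": [0, 0, 40], "fingers": -1},
    {"delta_pos": [-19, 1.9, 0], "dr": [0, 0, 50], "fingers": -1}
  ]
}}

```text
time: 27.88
tool_pos: [0.4494, 0.1051, 0.186]
tool_rot: [-3.14, 0.002, 0.703]
contact_force: [0.0, -0.2, -0.4]
opening: 0.0919
grip_force: 0.0
```

```bash
python3 -c "
from h import *
goto((.44,.079,.15,3))"
```

```text
t27.88 tcp [0.4494 0.1051 0.186 ] rpy [-1.7993e+02  1.0000e-01  4.0290e+01] open 0.0919 grip 0.0 F [ 0.  -0.2 -0.4]
(0.44, 0.079, 0.15, 3) d [-2.4   1.39  3.61] dr [-0.   0.1 37.3]
```

>>> {"method": "step_arm", "body": {
  "increments": [
    {"delta_pos": [-1, 0.5, 0], "dr": [0, 0, 10], "fingers": -1},
    {"delta_pos": [-2, 0.5, 0], "dr": [0, 0, 20], "fingers": -1},
    {"delta_pos": [-3, 0.3, 0], "dr": [0, 0, 30], "fingers": -1},
    {"delta_pos": [-3.9, 0.1, 0], "dr": [0, 0, 37], "fingers": -1},
    {"delta_pos": [-3.9, 0.1, 0], "dr": [0, 0, 37], "fingers": -1}
  ]
}}

```text
time: 28.5
tool_pos: [0.4202, 0.0801, 0.1863]
tool_rot: [-3.142, 0.002, 0.064]
contact_force: [1.3, 1.0, 0.3]
opening: 0.0918
grip_force: 0.0
```

```bash
python3 - <<'E'
from h import *
for i in range(3): im,P=snap("wrist","w18")
def pr(p): q=np.linalg.inv(P["T"])@np.r_[p,1]; q=P["K"]@q[:3]; return q[:2]/q[2]
q=pr([.4545,.079,.015]); print(q,circ(im,P,q,.015,.064,60)); print("tip exp",pr([.395,.0765,.008]))
b=cv2.GaussianBlur(im,(3,3),0).astype(int); m=((b.max(2)>130)&(b[:,:,2]-b[:,:,0]>5)).astype(np.uint8); m[262:]=0
for c in cnts(m,300):
    x,y,w,h=cv2.boundingRect(c); f=np.zeros_like(m); cv2.drawContours(f,[c],-1,1,-1); print((x,y,w,h))
    if h<40: continue
    for v in range(y+2,y+h,8):
        u=np.flatnonzero(f[v]); print(v,u[0],u[-1],ray(((u[0]+u[-1])/2,v),.012,P=P).round(4),round((u[-1]-u[0])/366*P["T"][2,3]*1000))
goto()
E
```

```text
[281.82274384 150.22123299] (array([279.8, 147.2]), np.float64(0.98), array([0.4571, 0.081 ]))
tip exp [280.14083553 211.47555566]
(0, 139, 31, 76)
141 0 3 [0.4461 0.3302] 3
149 0 14 [0.4392 0.3263] 13
157 9 21 [0.4324 0.3201] 11
165 15 25 [0.4253 0.3166] 9
173 19 28 [0.418  0.3144] 8
181 20 30 [0.4105 0.314 ] 9
189 19 29 [0.4027 0.316 ] 9
197 14 26 [0.3947 0.3208] 11
205 0 21 [0.3862 0.3308] 20
213 0 7 [0.3778 0.3386] 7
(244, 112, 71, 100)
114 266 292 [0.4855 0.0836] 24
122 255 304 [0.4787 0.0827] 46
130 249 310 [0.4718 0.0822] 57
138 245 313 [0.4648 0.0822] 64
146 244 314 [0.4577 0.0817] 66
154 245 313 [0.4505 0.0813] 64
162 248 311 [0.4433 0.0803] 59
170 252 306 [0.4359 0.0803] 51
178 262 296 [0.4284 0.0798] 32
186 263 294 [0.4209 0.0798] 29
194 264 294 [0.4132 0.0788] 28
202 264 294 [0.4055 0.0783] 28
210 264 294 [0.3976 0.0778] 28
(360, 54, 57, 47)
56 397 416 [ 0.5396 -0.0202] 18
64 361 416 [ 0.5324 -0.0061] 52
72 361 416 [ 0.5261 -0.007 ] 52
80 361 416 [ 0.5197 -0.008 ] 52
88 362 416 [ 0.5133 -0.0094] 51
96 362 401 [ 0.5063 -0.0039] 37
t28.65 tcp [0.4213 0.0804 0.1867] rpy [1.80e+02 3.00e-02 3.73e+00] open 0.0921 grip 0.0 F [ 0.6 -0.2  1.2]
```

>>> {"method": "step_arm", "body": {
  "increments": [
    {"delta_pos": [2, 0.1, 2], "dr": [0, 0, 0], "fingers": -1},
    {"delta_pos": [3.5, 0.14, 6], "dr": [0, 0, 0], "fingers": -1},
    {"delta_pos": [3.5, 0.14, 10], "dr": [0, 0, 0], "fingers": -1},
    {"delta_pos": [3.5, 0.14, 13], "dr": [0, 0, 0], "fingers": -1},
    {"delta_pos": [3.5, 0.14, 14], "dr": [0, 0, 0], "fingers": -1}
  ],
  "newtons": 30
}}

```text
time: 29.28
tool_pos: [0.4553, 0.0812, 0.0453]
tool_rot: [-3.141, 0.003, 0.064]
contact_force: [1.4, -0.4, 0.2]
opening: 0.0919
grip_force: 0.0
```

```bash
python3 - <<'E'
from h import *
for i in range(3): im,P=snap("wrist","w19")
def pr(p): q=np.linalg.inv(P["T"])@np.r_[p,1]; q=P["K"]@q[:3]; return q[:2]/q[2]
q=pr([.457,.0815,.015]); print(q,circ(im,P,q,.015,.064,80)); goto((.4565,.0814,.0045,3.7))
b=cv2.GaussianBlur(im,(3,3),0).astype(int); m=((b.max(2)>130)&(b[:,:,2]-b[:,:,0]>5))
for v in range(190,260,10):
    u=np.flatnonzero(m[v,180:380])+180
    if len(u): print(v,u[0],u[-1],ray(((u[0]+u[-1])/2,v),.014,P=P).round(4))
E
```

```text
[277.53792518 243.69037875] (array([278.8, 240.5]), np.float64(0.97), array([0.4589, 0.0809]))
t29.43 tcp [0.4566 0.0812 0.0473] rpy [ 1.80e+02 -1.00e-02  3.65e+00] open 0.0917 grip 0.0 F [-0.2 -0.6 -0.4]
(0.4565, 0.0814, 0.0045, 3.7) d [-0.01 -0.02  4.28] dr [ 0.  -0.  -0.1]
190 269 285 [0.4872 0.0837]
200 243 312 [0.4817 0.0831]
210 232 323 [0.4761 0.0827]
220 227 329 [0.4705 0.0821]
230 223 333 [0.4647 0.0817]
240 222 334 [0.4588 0.0814]
250 328 333 [0.4547 0.0517]
```

>>> {"method": "step_arm", "body": {
  "increments": [
    {"delta_pos": [0.1, 0, 1.5], "dr": [0, 0, 0], "fingers": -1},
    {"delta_pos": [0.1, 0, 3], "dr": [0, 0, 0], "fingers": -1},
    {"delta_pos": [0.1, 0, 4], "dr": [0, 0, 0], "fingers": -1},
    {"delta_pos": [0.1, 0, 4.3], "dr": [0, 0, 0], "fingers": -0.8},
    {"delta_pos": [0.1, 0, 4.3], "dr": [0, 0, 0], "fingers": 0}
  ]
}}

```text
time: 30.05
tool_pos: [0.4574, 0.0811, 0.0041]
tool_rot: [3.141, -0.0, 0.063]
contact_force: [0.8, 0.6, 0.1]
opening: 0.0767
grip_force: 0.0
```

>>> {"method": "step_arm", "body": {
  "increments": [
    {"delta_pos": [0, 0, 0], "dr": [0, 0, 0], "fingers": 0},
    {"delta_pos": [0, 0, 0], "dr": [0, 0, 0], "fingers": 0},
    {"delta_pos": [0, 0, 0], "dr": [0, 0, 0], "fingers": 0},
    {"delta_pos": [0, 0, 0], "dr": [0, 0, 0], "fingers": 0},
    {"delta_pos": [0, 0, -1], "dr": [0, 0, 0], "fingers": 0}
  ]
}}

```text
time: 30.68
tool_pos: [0.4564, 0.0811, 0.0138]
tool_rot: [-3.142, 0.002, 0.063]
contact_force: [-0.5, 0.2, -1.5]
opening: 0.064
grip_force: 30.0
```

>>> {"method": "step_arm", "body": {
  "increments": [
    {"delta_pos": [0, 0, -2], "dr": [0, 0, 0], "fingers": 0},
    {"delta_pos": [0, 0, -5], "dr": [0, 0, 0], "fingers": 0},
    {"delta_pos": [0, 0, -8], "dr": [0, 0, 0], "fingers": 0},
    {"delta_pos": [0, 0, -11], "dr": [0, 0, 0], "fingers": 0},
    {"delta_pos": [0, 0, -13], "dr": [0, 0, 0], "fingers": 0}
  ]
}}

```text
time: 31.3
tool_pos: [0.4573, 0.0812, 0.1458]
tool_rot: [3.141, -0.001, 0.063]
contact_force: [-0.1, -0.2, -1.5]
opening: 0.064
grip_force: 30.0
```

```bash
python3 - <<'E'
from h import *
im,P=snap("wrist","w20"); goto((.5525,.2775,.145,-7.8))
s,_=snap("scene","s1")
cv2.imwrite("pics/w20c.png",np.hstack([cv2.resize(im[150:420,130:430],(400,360)),cv2.resize(s[60:285,150:400],(400,360))]))
E
```

```text
t31.35 tcp [0.4585 0.0812 0.1478] rpy [179.98  -0.27   3.62] open 0.0638 grip 30.0 F [1.1 0.8 1.2]
(0.5525, 0.2775, 0.145, -7.8) d [ 10.62 -18.99   0.32] dr [-0.  -0.3 11.4]
```

View pics/w20c.png

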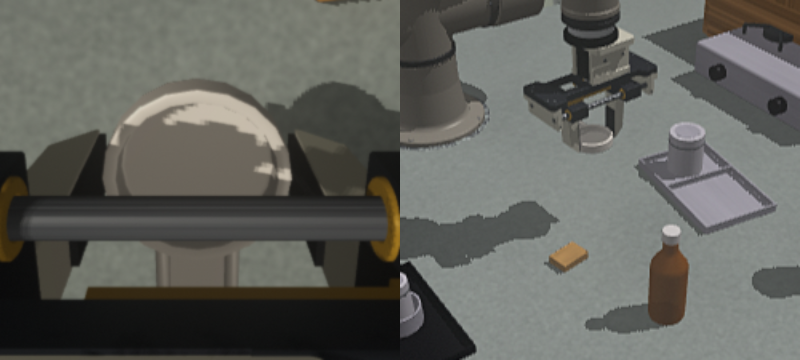

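The left panel shows the spoon rest gripped level by the dish at (198,160), with the tongue behind it. The right panel shows the wide dabba upright in the steel tray's smaller compartment at (686,148), the bottle standing, and the larger compartment free.

>>> {"method": "step_arm", "body": {
  "increments": [
    {"delta_pos": [2, -3.5, 0], "dr": [0, 0, 2], "fingers": 0},
    {"delta_pos": [5, -9, 0], "dr": [0, 0, 5], "fingers": 0},
    {"delta_pos": [8, -14.3, 0], "dr": [0, 0, 8], "fingers": 0},
    {"delta_pos": [10, -18, 0], "dr": [0, 0, 10.5], "fingers": 0},
    {"delta_pos": [10.6, -19, 0], "dr": [0, 0, 11.4], "fingers": 0}
  ]
}}

```text
time: 32.02
tool_pos: [0.5507, 0.2794, 0.1422]
tool_rot: [3.141, 0.002, -0.134]
contact_force: [-0.4, -0.2, -1.0]
opening: 0.0638
grip_force: 30.0
```

>>> {"method": "step_arm", "body": {
  "increments": [
    {"delta_pos": [0, 0, 0], "dr": [0, 0, 0], "fingers": 0},
    {"delta_pos": [0, 0, 2], "dr": [0, 0, 0], "fingers": 0},
    {"delta_pos": [0, 0, 5], "dr": [0, 0, 0], "fingers": 0},
    {"delta_pos": [0, 0, 8], "dr": [0, 0, 0], "fingers": 0},
    {"delta_pos": [0, 0, 9], "dr": [0, 0, 0], "fingers": 0}
  ]
}}

```text
time: 32.65
tool_pos: [0.5495, 0.2754, 0.0523]
tool_rot: [3.139, 0.004, -0.137]
contact_force: [-1.0, 0.2, -1.9]
opening: 0.0635
grip_force: 30.0
```

```bash
python3 - <<'E'
from h import *
for i in range(3): im,P=snap("wrist","w21")
goto((.5525,.2775,.009,-7.8)); np.save("pics/w21T.npy",P["T"])
# edges of tray at far wall: print rows/cols transitions of steel vs table
b=cv2.GaussianBlur(im,(3,3),0).astype(int); m=(b[:,:,0]-b[:,:,1]>0).astype(np.uint8); m[262:]=0
m=cv2.morphologyEx(m,cv2.MORPH_OPEN,np.ones((5,5)))
for c in cnts(m,2000): print(cv2.boundingRect(c),cv2.approxPolyDP(c,8,True)[:,0].tolist())
def pr(p): q=np.linalg.inv(P["T"])@np.r_[p,1]; q=P["K"]@q[:3]; return (q[:2]/q[2]).round(0)
print("exp corners",pr([.6121,.3376,.015]),pr([.5932,.2056,.015]))
E
```

```text
t32.80 tcp [0.5512 0.2767 0.0545] rpy [179.99   0.    -7.83] open 0.0637 grip 30.0 F [-0.4 -0.2 -1.2]
(0.5525, 0.2775, 0.009, -7.8) d [ 0.12 -0.09  4.55] dr [ 0.  0. -0.]
(147, 143, 254, 119) [[147, 145], [158, 261], [199, 246], [213, 252], [237, 219], [274, 207], [317, 218], [342, 250], [389, 246], [380, 237], [383, 220], [391, 236], [399, 146]]
exp corners [147. 148.] [399. 149.]
```

>>> {"method": "step_arm", "body": {
  "increments": [
    {"delta_pos": [0.1, -0.1, 1.5], "dr": [0, 0, 0], "fingers": 0},
    {"delta_pos": [0.1, -0.1, 3], "dr": [0, 0, 0], "fingers": 0},
    {"delta_pos": [0.1, -0.1, 4.2], "dr": [0, 0, 0], "fingers": 0},
    {"delta_pos": [0.1, -0.1, 4.6], "dr": [0, 0, 0], "fingers": 0},
    {"delta_pos": [0.1, -0.1, 4.6], "dr": [0, 0, 0], "fingers": 0}
  ]
}}

```text
time: 33.42
tool_pos: [0.5521, 0.2783, 0.0079]
tool_rot: [3.141, 0.0, -0.136]
contact_force: [0.2, -0.1, -1.5]
opening: 0.0637
grip_force: 30.0
```

>>> {"method": "step_arm", "body": {
  "increments": [
    {"delta_pos": [0, 0, 0], "dr": [0, 0, 0], "fingers": -0.3},
    {"delta_pos": [0, 0, 0], "dr": [0, 0, 0], "fingers": -0.5},
    {"delta_pos": [0, 0, 0], "dr": [0, 0, 0], "fingers": -0.6},
    {"delta_pos": [0, 0, 0], "dr": [0, 0, 0], "fingers": -0.65},
    {"delta_pos": [0, 0, -2], "dr": [0, 0, 0], "fingers": -0.65}
  ]
}}

```text
time: 34.05
tool_pos: [0.5511, 0.2779, 0.0268]
tool_rot: [3.14, 0.003, -0.136]
contact_force: [-0.3, 0.3, 0.1]
opening: 0.0758
grip_force: 0.0
```

>>> {"method": "step_arm", "body": {
  "increments": [
    {"delta_pos": [0, 0, -4], "dr": [0, 0, 0], "fingers": -0.65},
    {"delta_pos": [0, 0, -8], "dr": [0, 0, 0], "fingers": -0.65},
    {"delta_pos": [-1, 0, -13], "dr": [0, 0, 0], "fingers": -0.65},
    {"delta_pos": [-3, 4, -16], "dr": [0, 0, 0], "fingers": -0.65},
    {"delta_pos": [-4, 9, -16], "dr": [0, 0, 0], "fingers": -0.65}
  ]
}}

```text
time: 34.67
tool_pos: [0.5009, 0.1947, 0.1909]
tool_rot: [-3.14, -0.006, -0.134]
contact_force: [0.3, 0.1, -0.5]
opening: 0.0754
grip_force: 0.0
```

>>> {"method": "step_arm", "body": {
  "increments": [
    {"delta_pos": [-1, 5, 0], "dr": [0, 0, 0], "fingers": -0.65},
    {"delta_pos": [-2, 10, 0], "dr": [0, 0, 0], "fingers": -0.65},
    {"delta_pos": [-3, 15, 0], "dr": [0, 0, 0], "fingers": -0.65},
    {"delta_pos": [-4, 18, 0], "dr": [0, 0, 0], "fingers": -0.65},
    {"delta_pos": [-4, 18, 0], "dr": [0, 0, 0], "fingers": -0.65}
  ]
}}

```text
time: 35.3
tool_pos: [0.4357, 0.0202, 0.1884]
tool_rot: [3.141, -0.0, -0.139]
contact_force: [1.3, 0.4, 0.4]
opening: 0.076
grip_force: 0.0
```

```bash
python3 - <<'E'
from h import *
it,P=snap("top","t4"); goto()
b=cv2.GaussianBlur(it,(3,3),0).astype(int)
def pr(p): q=np.linalg.inv(P["T"])@np.r_[p,1]; q=P["K"]@q[:3]; return (q[:2]/q[2])
for n,p,d in(("spoon",[.5525,.278,.018],.064),("wide",[.43,.296,.078],.062),("slim",[.5055,-.271,.084],.038),("katori",[.504,-.271,.037],.064)):
    q=pr(p); print(n,q.round(1),circ(it,P,q,p[2],d,24))
m=np.zeros(it.shape[:2],np.uint8); s=(slice(195,335),slice(80,190)); m[s]=((b.max(2)>140)&(b[:,:,2]-b[:,:,0]>5))[s]
for c in cnts(m,100): print("spoon blob",cv2.boundingRect(c),[ray(x,.015,P=P).round(3) for x in cv2.boxPoints(cv2.minAreaRect(c))])
m=np.zeros(it.shape[:2],np.uint8); s=(slice(135,270),slice(230,300)); m[s]=((b[:,:,2]-b[:,:,0])>12)[s]
for c in cnts(m): print("brown",cv2.boundingRect(c))
m=np.zeros(it.shape[:2],np.uint8); s=(slice(205,315),slice(431,470)); m[s]=(b.max(2)>60)[s]
for c in cnts(m): print("brush handle",cv2.boundingRect(c),cv2.minAreaRect(c),[ray(x,.015,P=P).round(3) for x in cv2.boxPoints(cv2.minAreaRect(c))])
E
```

```text
t35.35 tcp [0.4364 0.0211 0.1884] rpy [-1.7999e+02 -5.0000e-02 -7.9100e+00] open 0.0758 grip 0.0 F [0.3 0.7 0.5]
spoon [137.2 233.8] (array([138.2, 236.5]), np.float64(0.91), array([0.547 , 0.2758]))
wide [114.4 296.8] (array([115.2, 297.5]), np.float64(1.01), array([0.4287, 0.2945]))
slim [414.  258.7] (array([414.5, 258.8]), np.float64(0.98), array([ 0.5052, -0.2719]))
katori [406.  259.4] (array([407.8, 259.8]), np.float64(1.03), array([ 0.5032, -0.2747]))
spoon blob (123, 221, 30, 45) [array([0.505, 0.325]), array([0.588, 0.291]), array([0.565, 0.239]), array([0.482, 0.273])]
brown (263, 240, 28, 23)
brown (238, 147, 28, 33)
brush handle (439, 224, 17, 56) ((447.0, 251.5), (55.0, 16.0), 90.0) [array([ 0.578, -0.35 ]), array([ 0.579, -0.383]), array([ 0.465, -0.379]), array([ 0.464, -0.346])]
brush handle (431, 205, 39, 110) ((450.0, 259.5), (108.99998474121094, 37.99999237060547), 90.0) [array([ 0.618, -0.334]), array([ 0.619, -0.415]), array([ 0.394, -0.405]), array([ 0.393, -0.327])]
```

```bash
python3 -c "
from cell import robot
print(robot.hand_in())"
```

```text
the job is handed in; nothing more can be done
None
```

Both kits are made up as asked and handed in at about 35 s. The final top-view measurements put every piece in its compartment and the bottle where it started. I don't have the judge's result.

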